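# Turn the glass block in its fixture and post the offcuts through the scrap bin's flap

## Task

The glass block in the slide-jaw fixture is to be worked on its other faces: slide the jaw open, turn the block a quarter turn so that the jaws will hold it across its longer side, standing upright on the bed and midway along the jaws' width, and slide the jaw up snug against it so that it is held between both jaws. Clear the bench of the broken-off bars of glass (three or four of them) by pushing each one through the sprung flap of the scrap bin, and see that the flap closes again. Leave the tools and pots where they are.

Things in the scene. Friction and masses are not known exactly. Their poses are not given: they have to be found in the camera images.
- fixture: Slide-jaw fixture, bolted down: green base 260 x 100 mm, 20 mm thick, its top is the bed. Origin: centre of the base's underside; x runs along the slide from the fixed to the moving jaw (away from the robot, give or take 0.35 rad), z up. Jaws: dark steel, 90 mm wide (along y), 30 mm high above the bed. The fixed jaw spans x = -75 to -45 mm; its clamping face is at -45.
- jaw (a joint): Moving jaw, sliding along the fixture's x: its clamping face is at x = +11 mm + this value, so the gap between the jaws is 56 mm + this value (m). Range -0.012 (gap 44 mm) to 0.045 (gap 101 mm). It grows as the jaw opens. It slides stiffly (about 5 N) and stays where it is left.
- jaw_tab (a point): Grip point on the upright steel tab of the moving jaw, to be pinched or pushed to slide the jaw: tab 14 mm (along the slide) x 28 mm (across), standing 45 mm up from the jaw's top, from 50 to 95 mm above the table. This point is on its centre line, 75 mm above the table and 48 mm behind the jaw's clamping face; x as the fixture's.
- block_c (a point): Centre of the loose cast-glass block: 52 mm (its x) x 68 mm (its y) x 70 mm high (z), about 0.55 kg. It stands on the fixture's bed between the jaws and rises 40 mm above them; it starts held loosely across its 52 mm width, near the fixed jaw, its x along the fixture's x. Top about 90 mm above the table.
- bin: Grey steel bin for glass scrap, fixed to the table, 220 (x) x 180 (y) x 220 mm high, closed but for a mouth in its flat top. Origin: centre of its underside, on the table; x points away from the robot, give or take 0.35 rad; z up. Walls 5 mm, top 6 mm.
- bin_mouth (a point): Centre of the bin's mouth, level with the bin's top (220 mm above the table): mouth 120 mm (bin's x) x 130 mm (bin's y), filled by the flap. A finger on the hinge side of an offcut, going down some 50 mm with it, holds the flap clear as it lets go. Only about 55 mm of the fingers fit below the top before the gripper's body meets it.
- flap (a joint): Sprung flap filling the mouth: aluminium sheet 115 x 126 mm, hinged along the bin's y at the mouth's far edge (60 mm beyond its centre along the bin's x). 0 = closed and level; grows as the free edge swings down into the bin, to 1.4 rad. Its spring bears an offcut laid on it (about 2 N at mid-flap) and drives it shut: an offcut let go while it still bears on the flap is lifted out again.
- offcut1_c (a point): Centre of a broken-off bar of blue glass 90 mm long (its x), 28 x 28 mm in section, about 0.13 kg, lying on the table between fixture and bin; absent in some runs.
- offcut1: The same bar; origin at the centre of its underside as first laid.
- offcut2_c (a point): Centre of a broken-off bar of blue glass 84 mm long (its x), 28 x 28 mm in section, about 0.13 kg, lying on the table between fixture and bin; absent in some runs.
- offcut2: The same bar; origin at the centre of its underside as first laid.
- offcut3_c (a point): Centre of a broken-off bar of blue glass 78 mm long (its x), 28 x 28 mm in section, about 0.13 kg, lying on the table between fixture and bin; absent in some runs.
- offcut3: The same bar; origin at the centre of its underside as first laid.
- offcut4_c (a point): Centre of a broken-off bar of blue glass 72 mm long (its x), 28 x 28 mm in section, about 0.13 kg, lying on the table between fixture and bin; absent in some runs.
- offcut4: The same bar; origin at the centre of its underside as first laid.
- weight: Not to be disturbed: a lead weight: dark round body 44 mm across, 46 mm high with a narrower neck, about 0.45 kg, standing among the offcuts. Origin: centre of its underside.
- fid: Not to be disturbed: a flat hardwood smoothing stick 100 x 22 x 10 mm, lying between the robot and the offcuts. Origin: centre of its underside.
- hammer: Not to be disturbed: a hammer about 260 mm long, lying beyond the offcuts.
- nailpot: Not to be disturbed: a terracotta cup 72 mm across, 60 mm high, far left of the table. Origin: centre of its underside.
- spool: Not to be disturbed: a metal solder spool 64 mm across, 50 mm high, standing at the far right. Origin: centre of its underside.
- jar: Not to be disturbed: an amber jar 64 mm across, 100 mm high, at the far right. Origin: centre of its underside.

How it is judged:
By the outcome, as a careful person would: the job done as asked, in the order asked, and still so for the second after the job is handed in, with the robot touching nothing.
Of offcut1, offcut2, offcut3, offcut4 only 3 to 4 are there at a start; the rules pass over those that are not, and their reading is None.
At some moment in a run one of offcut1, offcut2, offcut3, offcut4 may be knocked a few centimetres aside while the robot is not near it.
Once in a run the grip may slacken for a moment while it holds something.
It also fails if it takes over 208 s, if anything falls off the work surface, if the arm or the gripper's body presses on something with over 40 N, if the wrist force passes 120 N, or if a joint passes its speed limit or range.

## Robot

A 7-joint arm with a two-finger parallel gripper is mounted at the origin on the work surface. World frame = base frame: x ahead of the robot, y to its left, z up, the work surface at z = 0. Lengths are in m, angles in rad, forces in N, time in s.
With the tool pointing down it reaches from about 0.425 to 0.875 m from the base axis. Payload 4.7 kg.
Tool frame: the origin (TCP) lies midway between the tips of the shut fingers; the grasp point (between the pads) lies 19 mm behind it; z points along the fingers, y is the direction in which the jaws open and shut (so a half turn about z gives the same grasp; the last joint's range is limited). The gripper opens to 87 mm and grips with 3 to 60 N. Pads are 19 mm wide; open, the fingers measure 117 mm over their backs; the gripper's body (75 mm by 190 mm) begins 51 mm behind the grasp point.
Start: joints at [1.262, 0.321, -0.07, 1.45, 0.023, 1.371, -0.057], TCP at [0.206, -0.616, 0.223] pointing down, gripper open.
Joint ranges: [-2.86, 2.86], [-0.3, 2.09], [-1.38, 1.24], [0.06, 2.45], [-1.56, 4.7], [0.09, 2.05], [-2.69, 2.69]. Speed limits (rad/s): [2.57, 2.57, 3.14, 3.14, 3.14, 3.14, 3.14].

## Interface

Orientations are given as a rotation vector (axis times angle).
In Python, from bench import ctrl, optics gives the robot as it stands. The module is installed in compiled form; this text tells all that it offers.
- The arm moves only by the tool step_arm, never from a script. Its argument "deltas" is a list of rows, each a list of 7 numbers: the turn, a rotation vector about the tool's x, y, z in degrees, then the shift along the tool's x, y, z in mm, then the finger opening in mm, from 0 to 87. A call has exactly 8 rows; each row is the pose to reach, as a shift and turn from the pose commanded when the call began, along the tool's axes at that moment; what a row does not reach only later rows make up. A row lasts 1/8 s, in which the tool goes at most 62.5 mm and 10.7 degrees, less where a joint would pass 70% of its speed; a pose out of reach is approached as far as the arm can. A call with a gripper value outside its range is refused whole. The fingers move at their own pace and stop on an object; "newtons" is the grip in N (left out, the last holds). Time passes only in rows, so rows that repeat a pose let the fingers close, or fill a call up. It gives the time, the measured TCP pose, the force and the opening at its end, in the units of the state.
- ctrl.get_state(): the state, without advancing time (a new reading comes with each control period).
- optics.get_image(name): name is "scene" or "top" or "wrist"; returns the picture (400x640x3 uint8, red, green, blue); there is no depth.
- optics.get_calibration(name): a dict with "K" (3x3 intrinsics, pixels), "R" (3x3) and "t" (3): a world point X has camera coordinates R X + t. Camera axes: x right, y down, z forward; pixel columns grow to the right and rows downward; lengths in m; the calibration is good to about 2 mm. A picture is of the moment at which its call begins: read the wrist's pose just before it. get_calibration takes no time and is no camera call; for the wrist camera it gives the pose at the moment of the call.
- ctrl.close_job(): hands the job in, once; it reports no verdict.
The state is a dict: "time": time; "joint_positions": joint angles; "qd": joint speeds; "joint_torque": joint torques, N m; "position": TCP position; "tool_rot": TCP orientation; "ft_force": force on the tool from outside, world axes, zero at the start; "torque": the same for the moment, N m; "grip_width": opening from 0.0 (shut) to 1.0 (fully open).
Only numpy, scipy, OpenCV 4.12 (cv2) and the standard library are available. Lean on these libraries where they do the work, as an engineer would, in place of code of your own. Each camera call takes 0.05 s, during which the arm holds its last target.

## Working session

There is one attempt and no reset: what is moved stays moved. The work goes in short steps, Python scripts to look and compute and a tool call to move; the robot and the scene stay as the last step left them, time stands still between calls to the robot, and variables do not carry over. Pictures are saved under pics/ and viewed, and the job is handed in when it is done.

Besides the shell and the picture viewer there is one more tool, called after ">>>" as name(argument=value, ...), one argument or row to a line, values as JSON. step_arm: Moves the arm, as the interface text tells. Its arguments: {"type":"object","properties":{"deltas":{"type":"array"},"newtons":{"type":"number"}},"required":["deltas"]}

```bash
mkdir -p pics; python3 - <<'E'
from bench import ctrl, optics
import cv2
s=ctrl.get_state(); print(s)
for n in("scene","top","wrist"):
    c=optics.get_calibration(n); print(n,c)
    im=optics.get_image(n); cv2.imwrite(f"pics/{n}0.png",im[:,:,::-1])
E
```

```text
{'time': 0.0, 'joint_positions': array([ 1.26208301,  0.32182122, -0.07009982,  1.4516572 ,  0.02258231,
        1.37079539, -0.05690573]), 'qd': array([ 0.00126782, -0.00077417,  0.00014953,  0.00189628, -0.000947  ,
        0.00149725, -0.0012207 ]), 'joint_torque': array([-6.39753507e-04, -4.91274047e+01, -4.04133741e-01, -3.12528992e+01,
       -6.39001513e-02,  4.35206573e-02,  1.69535642e-04]), 'position': array([ 0.20599763, -0.61591797,  0.22147172]), 'tool_rot': array([-3.09891821e+00, -5.04631436e-01,  5.94418879e-04]), 'ft_force': array([-0.70514789,  0.00535843,  0.62651041]), 'torque': array([ 0.01483717,  0.03144669, -0.03653211]), 'grip_width': 0.995444914435162}
scene {'K': array([[497.82103944,   0.        , 316.79282251],
       [  0.        , 497.82103944, 198.40921263],
       [  0.        ,   0.        ,   1.        ]]), 'R': array([[ 0.05597069,  0.99833305, -0.01408565],
       [ 0.80450896, -0.05345011, -0.59153057],
       [-0.5912974 ,  0.02177634, -0.80615952]]), 't': array([-0.03853278, -0.39328287,  1.63843352])}
top {'K': array([[418.56391569,   0.        , 319.6023784 ],
       [  0.        , 418.56391569, 199.23031062],
       [  0.        ,   0.        ,   1.        ]]), 'R': array([[ 0.02263098, -0.99968384, -0.01095701],
       [-0.99254778, -0.02115411, -0.12000587],
       [ 0.11973614,  0.01359121, -0.99271272]]), 't': array([-0.01092477,  0.61495241,  1.06760254])}
wrist {'K': array([[340.85920849,   0.        , 325.58210428],
       [  0.        , 340.85920849, 197.51900347],
       [  0.        ,   0.        ,   1.        ]]), 'R': array([[ 3.16784295e-01, -9.48497158e-01, -9.22383321e-04],
       [-9.15003833e-01, -3.05853866e-01,  2.63099599e-01],
       [-2.49831337e-01, -8.25018367e-02, -9.64768237e-01]]), 't': array([-0.64926566, -0.031599  ,  0.3896917 ])}
```

View pics/scene0.png

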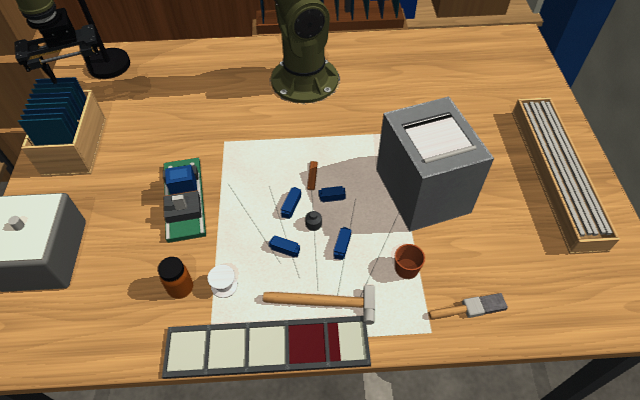

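View pics/top0.png

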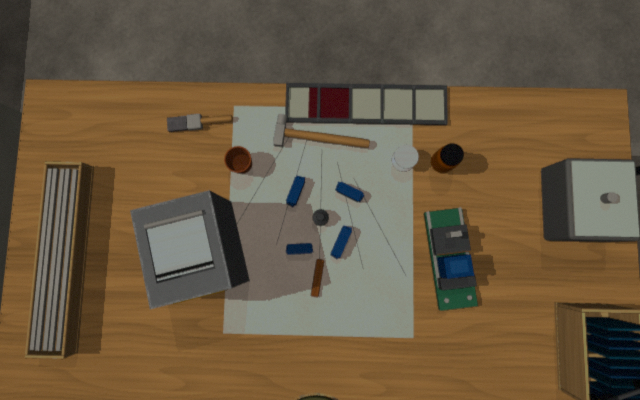

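View pics/wrist0.png

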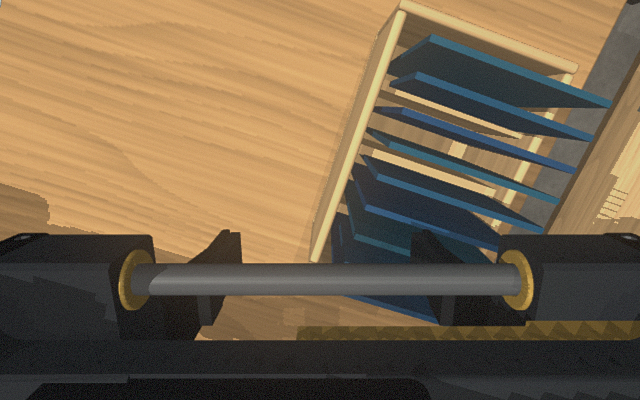

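```bash
cat > h.py <<'E'
import numpy as np, cv2
from scipy.spatial.transform import Rotation as Ro
from bench import ctrl, optics
def cal(n):
    c=optics.get_calibration(n); return np.array(c["K"]),np.array(c["R"]),np.array(c["t"])
def ray(c,uv):
    K,R,t=c; d=R.T@np.linalg.solve(K,np.array([uv[0],uv[1],1.])); return -R.T@t, d/np.linalg.norm(d)
def onz(c,uv,z):
    o,d=ray(c,uv); return o+d*(z-o[2])/d[2]
def tri(rs):
    A=np.zeros((3,3));b=np.zeros(3)
    for o,d in rs:
        P=np.eye(3)-np.outer(d,d);A+=P;b+=P@o
    x=np.linalg.solve(A,b); return x,[np.linalg.norm((np.eye(3)-np.outer(d,d))@(x-o)) for o,d in rs]
def proj(c,X):
    K,R,t=c;p=K@(R@np.array(X)+t);return p[:2]/p[2]
def crop(im,x0,y0,x1,y1,f,name):
    cv2.imwrite(f"pics/{name}.png",cv2.resize(im[y0:y1,x0:x1,::-1],None,fx=f,fy=f,interpolation=cv2.INTER_CUBIC))
def blue(im,lo=(105,90,25),hi=(125,255,255)):
    return cv2.inRange(cv2.cvtColor(im,cv2.COLOR_RGB2HSV),lo,hi)
E
python3 - <<'E'
from h import *
t=cv2.imread("pics/top0.png")[:,:,::-1]; s=cv2.imread("pics/scene0.png")[:,:,::-1]
crop(t,410,195,510,320,5,"tfix"); crop(s,140,145,230,250,6,"sfix")
crop(t,120,180,260,315,4,"tbin"); crop(s,370,90,500,230,4,"sbin")
for n,im in(("top",t),("scene",s)):
    m=blue(im); k,l,st,ce=cv2.connectedComponentsWithStats(m)
    for i in range(1,k):
        if st[i,4]>80: print(n,st[i],ce[i].round(1))
E
```

```text
top [287 176  18  30 256] [295.2 190.3]
top [336 182  28  19 244] [349.5 191.2]
top [331 226  21  32 284] [341.  241.4]
top [286 243  27  11 204] [298.9 248.5]
top [437 255  37  24 486] [454.4 266.8]
scene [400   0  17  19 240] [408.7   7.7]
scene [ 539    0   77   87 3742] [572.6  30.3]
scene [ 56  78  30  25 127] [72.  84.1]
scene [ 29  92  53  24 221] [57.  97.7]
scene [ 23 108  54  24 228] [ 50.9 113. ]
scene [165 165  32  29 737] [180.2 179.1]
scene [281 187  20  31 370] [290.6 202.3]
scene [319 186  26  16 332] [331.8 193.6]
scene [334 227  17  32 364] [341.9 242.9]
scene [269 236  31  21 419] [284.5 246. ]
```

View pics/tfix.png

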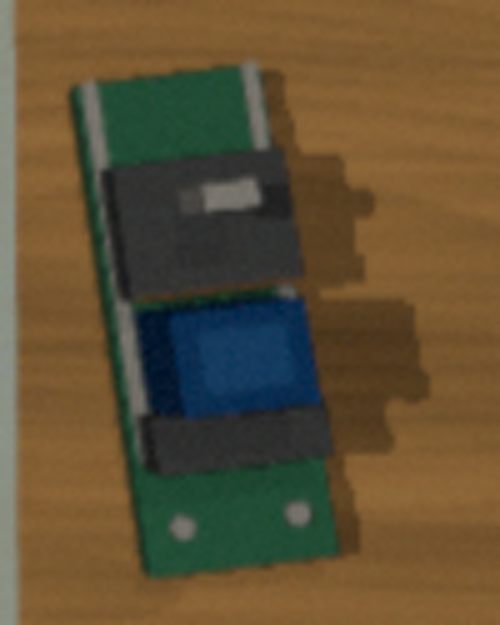

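View pics/sfix.png

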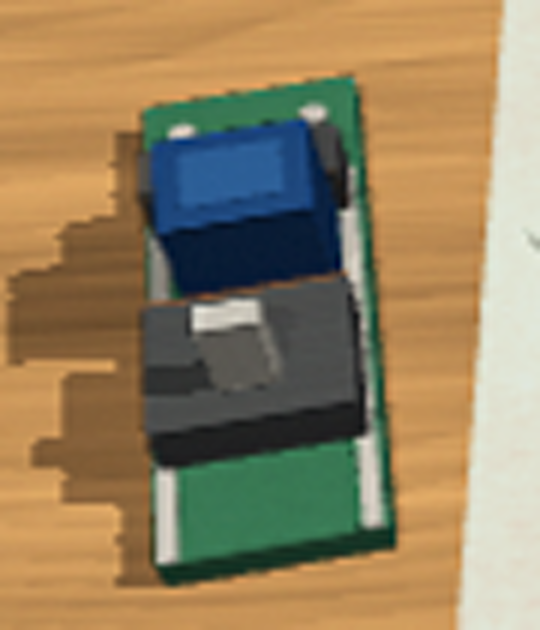

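View pics/tbin.png

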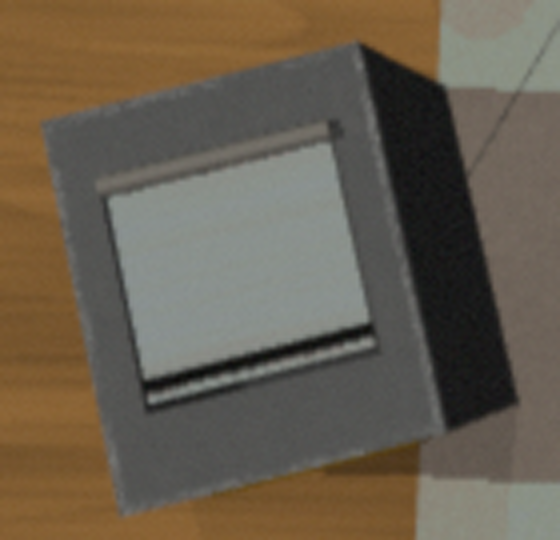

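View pics/sbin.png

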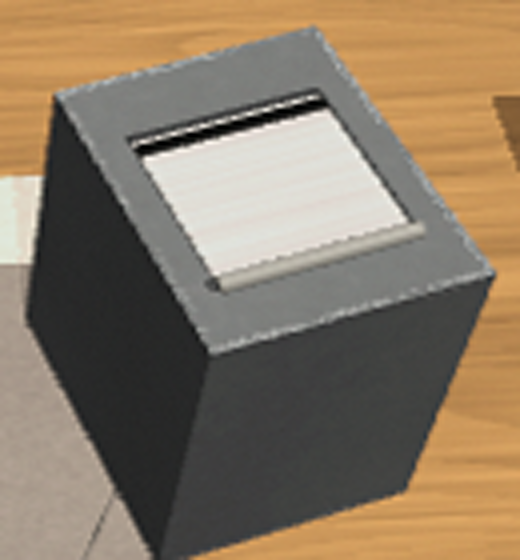

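```bash
python3 - <<'E'
from h import *
ct,cs=cal("top"),cal("scene")
T=lambda p,o,f:((p[0]+.5)/f-.5+o[0],(p[1]+.5)/f-.5+o[1])
def go(nm,tp,sp,to,tf,so,sf):
    P=[]
    for a,b in zip(tp,sp):
        x,e=tri([ray(ct,T(a,to,tf)),ray(cs,T(b,so,sf))]);P.append(x);print(nm,x.round(4),np.round(e,4))
    P=np.array(P);print(" centre",P.mean(0).round(4)," edges",[np.linalg.norm(P[i]-P[(i+1)%4]).round(4) for i in range(4)], [np.degrees(np.arctan2(*(P[(i+1)%4]-P[i])[1::-1])).round(1) for i in range(4)])
# order: far+y, far-y, near-y, near+y
go("fix",[(72,88),(258,65),(338,553),(148,578)],[(394,528),(160,566),(143,108),(353,78)],(410,195),5,(140,145),6)
go("blk",[(170,315),(303,297),(322,402),(187,415)],[(334,211),(166,233),(152,143),(310,122)],(410,195),5,(140,145),6)
go("bin",[(43,122),(358,43),(441,435),(122,513)],[(493,275),(212,352),(57,93),(315,28)],(120,180),4,(370,90),4)
go("tab",[(204,187),(258,179),(262,204),(207,211)],[(262,320),(192,330),(190,305),(258,300)],(410,195),5,(140,145),6)
t=cv2.imread("pics/top0.png")[:,:,::-1]; s=cv2.imread("pics/scene0.png")[:,:,::-1]
for n,im,c in(("top",t,ct),("scene",s,cs)):
    m=blue(im); k,l,st,ce=cv2.connectedComponentsWithStats(m)
    for i in range(1,k):
        x=onz(c,ce[i],0.02)
        if 150<st[i,4]<450 and x[0]>.2 and abs(x[1])<.35:
            cn,_=cv2.findContours((l==i).astype(np.uint8),cv2.RETR_EXTERNAL,cv2.CHAIN_APPROX_NONE)
            b=cv2.boxPoints(cv2.minAreaRect(cn[0])); w=np.array([onz(c,q,.022) for q in b])
            d=[w[1]-w[0],w[2]-w[1]];L=[np.linalg.norm(q[:2]) for q in d];j=int(np.argmax(L))
            print(n,ce[i].round(1),x.round(3),np.round(L,3),np.degrees(np.arctan2(d[j][1],d[j][0])).round(1))
E
```

```text
fix [ 0.5889 -0.2787  0.0134] [0.0013 0.0013]
fix [ 0.6031 -0.3765  0.016 ] [0.0004 0.0004]
fix [ 0.3492 -0.4137  0.0184] [0.0015 0.0015]
fix [ 0.3336 -0.3168  0.0144] [0.0019 0.0019]
 centre [ 0.4687 -0.3464  0.0155]  edges [np.float64(0.0988), np.float64(0.2567), np.float64(0.0982), np.float64(0.2581)] [np.float64(-81.7), np.float64(-171.7), np.float64(99.1), np.float64(8.5)]
blk [ 0.4704 -0.3045  0.0846] [0.0035 0.0035]
blk [ 0.4807 -0.3718  0.0877] [0.0009 0.0009]
blk [ 0.4298 -0.3823  0.087 ] [0.001 0.001]
blk [ 0.4219 -0.3153  0.0867] [0. 0.]
 centre [ 0.4507 -0.3435  0.0865]  edges [np.float64(0.0682), np.float64(0.052), np.float64(0.0675), np.float64(0.0497)] [np.float64(-81.3), np.float64(-168.4), np.float64(96.7), np.float64(12.5)]
bin [0.5602 0.4166 0.2155] [0.0016 0.0016]
bin [0.6077 0.2445 0.2181] [0.0008 0.0008]
bin [0.3956 0.1878 0.2154] [0.0016 0.0016]
bin [0.3506 0.3576 0.2171] [0.001 0.001]
 centre [0.4785 0.3016 0.2165]  edges [np.float64(0.1786), np.float64(0.2196), np.float64(0.1757), np.float64(0.2177)] [np.float64(-74.6), np.float64(-165.0), np.float64(104.8), 
[... 171 characters left out ...]
.0905] [0.0007 0.0007]
 centre [ 0.5299 -0.3382  0.0927]  edges [np.float64(0.0276), np.float64(0.0125), np.float64(0.027), np.float64(0.0121)] [np.float64(-80.6), np.float64(-171.9), np.float64(98.4), np.float64(12.2)]
top [295.2 190.3] [0.64  0.069 0.02 ] [0.082 0.028] -19.9
top [349.5 191.2] [ 0.64  -0.077  0.02 ] [0.028 0.075] -114.3
top [341.  241.4] [ 0.506 -0.056  0.02 ] [0.087 0.026] -23.0
top [298.9 248.5] [0.485 0.055 0.02 ] [0.069 0.025] -85.6
scene [290.6 202.3] [ 0.512 -0.059  0.02 ] [0.1   0.036] 157.8
scene [331.8 193.6] [0.491 0.052 0.02 ] [0.069 0.045] 94.1
scene [341.9 242.9] [0.646 0.065 0.02 ] [0.094 0.031] 160.4
scene [284.5 246. ] [ 0.646 -0.078  0.02 ] [0.04 0.08] 65.3
```

```bash
cat >> h.py <<'E'
def pose():
    s=ctrl.get_state(); return np.array(s["position"]),Ro.from_rotvec(s["tool_rot"]),s
def down(yawy):
    "tool pointing down, tool y at world angle yawy (deg)"
    a=np.radians(yawy);y=np.array([np.cos(a),np.sin(a),0]);z=np.array([0,0,-1.]);x=np.cross(y,z)
    return Ro.from_matrix(np.c_[x,y,z])
def delta(p1,R1,p0=None,R0=None):
    p,R,s=pose()
    if p0 is not None:p,R=np.array(p0),R0
    rv=np.degrees((R.inv()*R1).as_rotvec()); d=R.inv().apply(np.array(p1)-p)*1000
    return np.round(np.r_[rv,d],1)
F0=np.array([.4687,-.3464]);FY=8.4
E
python3 - <<'E'
from h import *
p,R,s=pose(); print(R.as_matrix().round(3))
K,Rc,t=cal("wrist"); o=-Rc.T@t; print("cam in tool",R.inv().apply(o-p).round(4), R.inv().apply(Rc[2]).round(3))
for y in (8.4,188.4): print(y,delta([.45,-.343,.22],down(y)))
ct,cs=cal("top"),cal("scene")
m=[(100,185),(330,128),(378,345),(150,408)]
P=np.array([onz(ct,((a+.5)/4-.5+120,(b+.5)/4-.5+180),.217) for a,b in m]);print(P.round(4),P.mean(0))
E
```

```text
[[ 0.948  0.317 -0.001]
 [ 0.317 -0.948  0.001]
 [-0.    -0.001 -1.   ]]
cam in tool [ 7.180e-02 -1.000e-04 -1.621e-01] [-0.263  0.001  0.965]
8.4 [-1.000e-01 -1.000e-01 -7.990e+01  3.180e+02 -1.815e+02  2.000e+00]
188.4 [-1.000e-01  1.000e-01  1.001e+02  3.180e+02 -1.815e+02  2.000e+00]
[[0.5261 0.3835 0.217 ]
 [0.5603 0.2585 0.217 ]
 [0.4428 0.2257 0.217 ]
 [0.4063 0.3475 0.217 ]] [0.48389266 0.3037846  0.217     ]
```

```bash
python3 - <<'E'
from h import *
print(delta([.530,-.338,.22],down(8.4)))
E
```

```text
[-1.000e-01 -1.000e-01 -7.990e+01  3.955e+02 -1.609e+02  1.900e+00]
```

>>> step_arm(
  deltas=[
    [0, 0, -10, 49, -20, 0, 50],
    [0, 0, -20, 99, -40, 0, 50],
    [0, 0, -30, 148, -60, 0, 50],
    [0, 0, -40, 198, -80, 0, 50],
    [0, 0, -50, 247, -100, 0, 50],
    [0, 0, -60, 297, -120, 0, 50],
    [0, 0, -70, 346, -140, 0, 50],
    [0, 0, -80, 395, -161, 0, 50],
  ],
  newtons=25,
)

```text
time: 1.15
position: [0.5306, -0.3374, 0.2223]
tool_rot: [-2.044, -2.385, 0.0]
ft_force: [1.2, -0.5, 0.3]
grip_width: 0.577
```

```bash
python3 - <<'E'
from h import *
p,R,s=pose();print(s["time"],p.round(4),np.degrees(R.as_euler("xyz")).round(2),s["joint_positions"].round(2),s["ft_force"].round(1))
c=cal("wrist");im=optics.get_image("wrist");cv2.imwrite("pics/w1.png",im[:,:,::-1])
np.savez("w1.npz",K=c[0],R=c[1],t=c[2])
E
```

```text
1.15 [ 0.5306 -0.3374  0.2223] [-1.7998e+02  1.0000e-02  9.8800e+01] [ 0.9   0.31 -0.46  1.49  0.14  1.37  0.58] [ 1.2 -0.5  0.3]
```

View pics/w1.png

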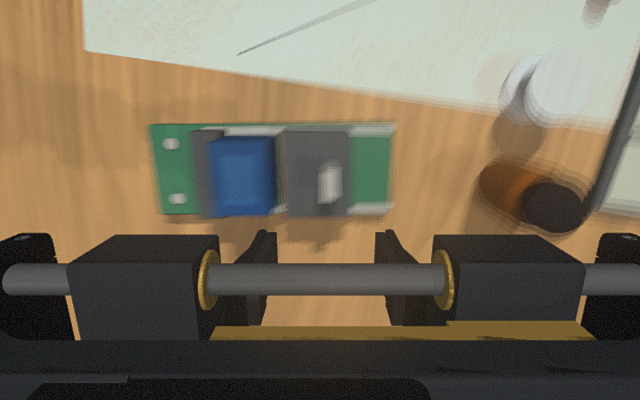

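```bash
python3 - <<'E'
from h import *
p,R,s=pose();print(s["time"],p.round(4),s["qd"].round(3))
c=cal("wrist");im=optics.get_image("wrist");cv2.imwrite("pics/w2.png",im[:,:,::-1])
np.savez("w2.npz",K=c[0],R=c[1],t=c[2])
crop(im,140,110,410,230,2.9,"w2c")
p,R,s=pose();print(s["time"],p.round(4),s["qd"].round(3))
for q in [(.530,-.338,.095),(.4507,-.3435,.09),(.5889,-.2787,.02)]: print(proj(c,q).round(1))
E
```

```text
1.2 [ 0.5371 -0.3285  0.2224] [ 0.012 -0.032 -0.005  0.04  -0.061  0.02  -0.113]
1.25 [ 0.535  -0.3306  0.2224] [ 0.046 -0.017  0.079  0.015  0.039  0.019 -0.041]
[315.  199.2]
[226.  189.2]
[380.7 136.1]
```

View pics/w2c.png

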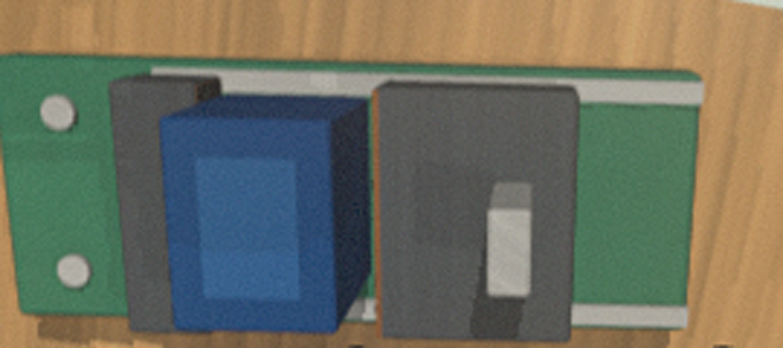

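>>> step_arm(
  deltas=[
    [0, 0, 0, 0, 0, 10, 40],
    [0, 0, 0, 0, 0, 30, 40],
    [0, 0, 0, 0, 0, 55, 40],
    [0, 0, 0, 0, 0, 75, 40],
    [0, 0, 0, 0, 0, 85, 40],
    [0, 0, 0, 0, 0, 90, 40],
    [0, 0, 0, 0, 0, 90, 40],
    [0, 0, 0, 0, 0, 90, 40],
  ],
)

```text
time: 2.25
position: [0.5303, -0.3387, 0.1334]
tool_rot: [2.05, 2.379, 0.0]
ft_force: [0.4, 0.3, -0.1]
grip_width: 0.457
```

```bash
python3 - <<'E'
from h import *
p,R,s=pose();print(s["time"],p.round(4),np.degrees(R.as_euler("xyz")).round(2),s["qd"].round(3))
c=cal("wrist");im=optics.get_image("wrist");cv2.imwrite("pics/w3.png",im[:,:,::-1])
np.savez("w3.npz",K=c[0],R=c[1],t=c[2])
p,R,s=pose();print(s["time"],p.round(4),s["qd"].round(3))
E
```

```text
2.25 [ 0.5303 -0.3387  0.1334] [1.7994e+02 6.0000e-02 9.8500e+01] [-0.    -0.001  0.    -0.    -0.     0.001  0.001]
2.3 [ 0.5302 -0.3387  0.1334] [-0.001  0.     0.     0.001  0.001 -0.    -0.001]
```

View pics/w3.png

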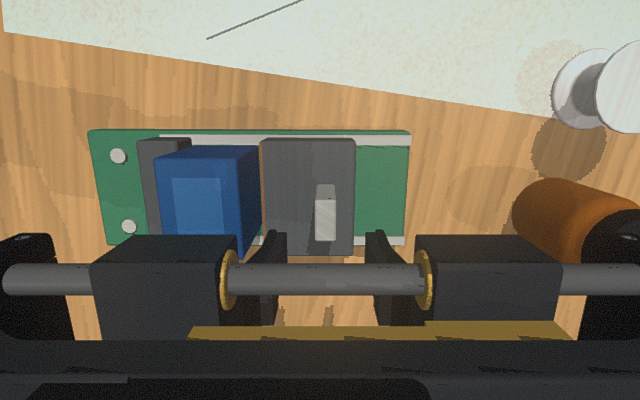

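```bash
python3 - <<'E'
from h import *
d=np.load("w3.npz");c=(d["K"],d["R"],d["t"])
im=cv2.imread("pics/w3.png")[:,:,::-1]; crop(im,80,120,430,270,2.2,"w3c")
P=lambda q,z:print(q,z,onz(c,q,z).round(4))
for q in [(89,130),(411,131)]:P(q,.02)
for q in [(315,199),(336,199),(314.5,241),(336,241)]:P(q,.095)
for q in [(155,158),(245,158),(163,256)]:P(q,.09)
for q in [(262,140),(354,140)]:P(q,.05)
ct,cs=cal("top"),cal("scene")
E
```

```text
(89, 130) 0.02 [ 0.3368 -0.3148  0.02  ]
(411, 131) 0.02 [ 0.59   -0.2779  0.02  ]
(315, 199) 0.095 [ 0.5214 -0.3237  0.095 ]
(336, 199) 0.095 [ 0.5341 -0.3218  0.095 ]
(314.5, 241) 0.095 [ 0.5249 -0.351   0.095 ]
(336, 241) 0.095 [ 0.5384 -0.3491  0.095 ]
(155, 158) 0.09 [ 0.4221 -0.3138  0.09  ]
(245, 158) 0.09 [ 0.476  -0.3058  0.09  ]
(163, 256) 0.09 [ 0.4283 -0.3782  0.09  ]
(262, 140) 0.05 [ 0.4784 -0.2986  0.05  ]
(354, 140) 0.05 [ 0.5434 -0.2889  0.05  ]
```

View pics/w3c.png

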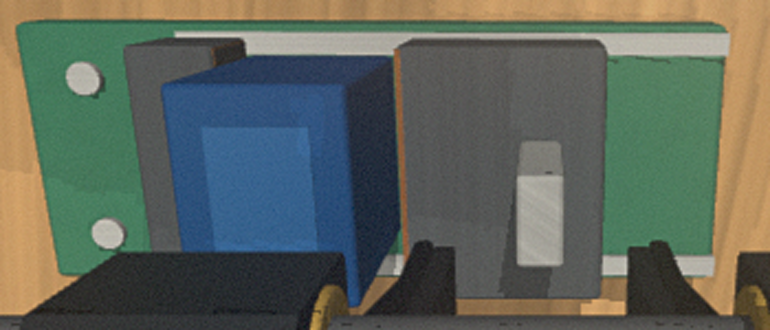

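>>> step_arm(
  deltas=[
    [0, 0, 0, 2, -1, 20, 40],
    [0, 0, 0, 2, -1, 42, 40],
    [0, 0, 0, 2, -1, 60, 40],
    [0, 0, 0, 2, -1, 69, 40],
    [0, 0, 0, 2, -1, 69, 40],
    [0, 0, 0, 2, -1, 69, 0],
    [0, 0, 0, 2, -1, 69, 0],
    [0, 0, 0, 2, -1, 69, 0],
  ],
  newtons=25,
)

```text
time: 3.3
position: [0.5287, -0.3368, 0.0642]
tool_rot: [2.05, 2.379, -0.0]
ft_force: [-1.0, 0.2, -0.2]
grip_width: 0.202
```

>>> step_arm(
  deltas=[
    [0, 0, 0, 0, 0, 0, 0],
    [0, 0, 0, 0, 0, 0, 0],
    [0, 0, 0, 0, 5, 0, 0],
    [0, 0, 0, 0, 10, 0, 0],
    [0, 0, 0, 0, 16, 0, 0],
    [0, 0, 0, 0, 22, 0, 0],
    [0, 0, 0, 0, 28, 0, 0],
    [0, 0, 0, 0, 30, 0, 0],
  ],
)

```text
time: 4.3
position: [0.5564, -0.3328, 0.064]
tool_rot: [-2.05, -2.377, 0.005]
ft_force: [-5.3, 0.2, 5.8]
grip_width: 0.157
```

>>> step_arm(
  deltas=[
    [0, 0, 0, 0, 3, 0, 0],
    [0, 0, 0, 0, 6, 0, 0],
    [0, 0, 0, 0, 9, 0, 0],
    [0, 0, 0, 0, 9, 0, 0],
    [0, 0, 0, 0, 9, 0, 0],
    [0, 0, 0, 0, 9, 0, 40],
    [0, 0, 0, 0, 9, 0, 40],
    [0, 0, 0, 0, 9, 0, 40],
  ],
)

```text
time: 5.3
position: [0.5669, -0.3307, 0.0632]
tool_rot: [-2.05, -2.38, 0.0]
ft_force: [-0.1, -0.3, 0.4]
grip_width: 0.402
```

```bash
python3 - <<'E'
from h import *
p,R,s=pose();print(s["time"],p.round(4),np.degrees(R.as_euler("xyz")).round(2),s["ft_force"].round(1))
t=optics.get_image("top");s=optics.get_image("scene");crop(t,410,195,510,320,5,"tfix2"); crop(s,140,145,230,250,6,"sfix2")
E
```

```text
5.3 [ 0.5669 -0.3307  0.0632] [-1.7998e+02 -2.0000e-02  9.8500e+01] [-0.1 -0.3  0.4]
```

```bash
python3 - <<'E'
from h import *
print(delta([.4520,-.3436,.057],down(8.4)))
E
```

```text
[-0.000e+00 -0.000e+00  1.000e-01  4.300e+00 -1.156e+02  6.300e+00]
```

View pics/tfix2.png

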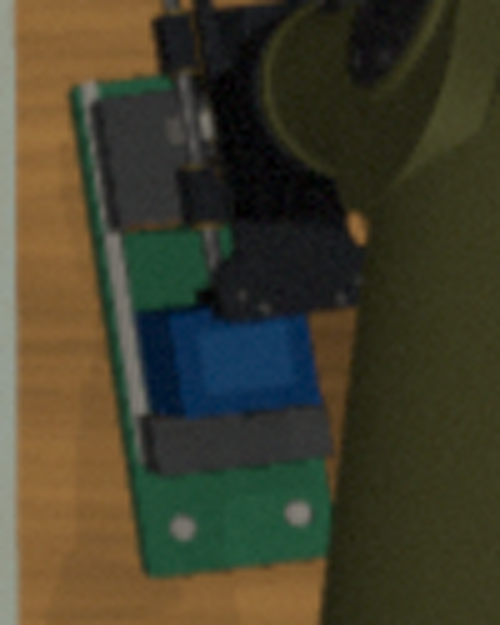

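View pics/sfix2.png

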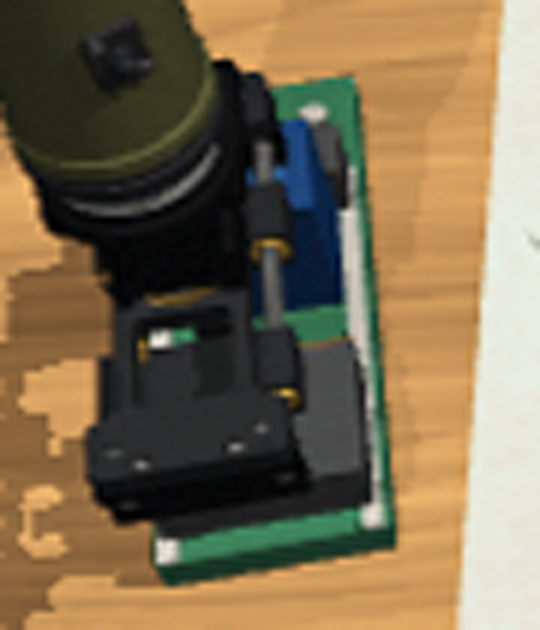

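The jaw is open (jaw's near edge now about (115..200,228) in the top crop, the block unmoved at (170..320,310..415)). Next, lift clear and go over the block.

>>> step_arm(
  deltas=[
    [0, 0, 0, 0, 0, -25, 50],
    [0, 0, 0, 0, 0, -60, 60],
    [0, 0, 0, 2, -30, -70, 87],
    [0, 0, 0, 3, -65, -70, 87],
    [0, 0, 0, 4, -95, -70, 87],
    [0, 0, 0, 4, -112, -70, 87],
    [0, 0, 0, 4, -116, -70, 87],
    [0, 0, 0, 4, -116, -70, 87],
  ],
)

```text
time: 6.4
position: [0.4525, -0.3438, 0.1337]
tool_rot: [2.05, 2.38, 0.001]
ft_force: [0.3, -0.0, 0.0]
grip_width: 0.997
```

```bash
python3 - <<'E'
from h import *
p,R,s=pose();print(s["time"],p.round(4),s["qd"].round(3))
c=cal("wrist");im=optics.get_image("wrist");cv2.imwrite("pics/w4.png",im[:,:,::-1])
np.savez("w4.npz",K=c[0],R=c[1],t=c[2])
E
```

```text
6.4 [ 0.4525 -0.3438  0.1337] [-0.01   0.009 -0.009 -0.008  0.001 -0.002 -0.002]
```

View pics/w4.png

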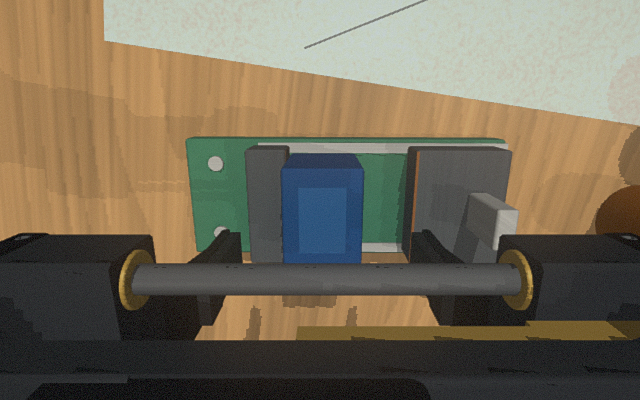

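```bash
python3 - <<'E'
from h import *
C=[]
for n in("w3","w4"):
    d=np.load(n+".npz");C.append((d["K"],d["R"],d["t"]))
for a,b in [((155,158),(282,168)),((245,158),(364,168)),((262,140),(413,149))]:print(tri([ray(C[0],a),ray(C[1],b)]))
E
```

```text
(array([ 0.42073925, -0.31439455,  0.08715304]), [np.float64(5.117389923314963e-05), np.float64(5.117389923297357e-05)])
(array([ 0.47275749, -0.30875431,  0.07479686]), [np.float64(0.00011354856233488997), np.float64(0.0001135485623347743)])
(array([ 0.48987968, -0.28890859,  0.11928399]), [np.float64(0.0008709527219432611), np.float64(0.0008709527219432512)])
```

>>> step_arm(
  deltas=[
    [0, 0, 0, 0, 0, 20, 87],
    [0, 0, 0, 0, 0, 45, 87],
    [0, 0, 0, 0, 0, 67, 87],
    [0, 0, 0, 0, 0, 77, 87],
    [0, 0, 0, 0, 0, 77, 87],
    [0, 0, 0, 0, 0, 77, 45],
    [0, 0, 0, 0, 0, 77, 45],
    [0, 0, 0, 0, 0, 77, 40],
  ],
  newtons=40,
)

```text
time: 7.45
position: [0.452, -0.3443, 0.0572]
tool_rot: [2.05, 2.379, -0.0]
ft_force: [0.3, -0.4, -0.5]
grip_width: 0.746
```

>>> step_arm(
  deltas=[
    [0, 0, 0, 0, 0, 0, 40],
    [0, 0, 0, 0, 0, 0, 40],
    [0, 0, 0, 0, 0, -3, 40],
    [0, 0, 0, 0, 0, -8, 40],
    [0, 0, 0, 0, 0, -16, 40],
    [0, 0, 0, 0, 0, -25, 40],
    [0, 0, 0, 0, 0, -30, 40],
    [0, 0, 0, 0, 0, -30, 40],
  ],
)

```text
time: 8.45
position: [0.4521, -0.3444, 0.0872]
tool_rot: [2.05, 2.379, -0.0]
ft_force: [-0.1, 0.4, -3.3]
grip_width: 0.595
```

```bash
python3 - <<'E'
from h import *
print(delta([.4648,-.3468,.112],down(-81.6)))
p,R,s=pose();print(s["ft_force"],s["grip_width"]*87)
E
```

```text
[  0.1   0.   90.1  -4.3  12.3 -24.7]
[-0.12431259  0.43760839 -3.3138752 ] 51.777192933414085
```

>>> step_arm(
  deltas=[
    [0, 0, 0, 0, 0, -10, 40],
    [0, 0, 0, 0, 0, -20, 40],
    [0, 0, 5, 0, 0, -25, 40],
    [0, 0, 14, 0, 2, -25, 40],
    [0, 0, 24, -1, 4, -25, 40],
    [0, 0, 34, -2, 6, -25, 40],
    [0, 0, 44, -3, 8, -25, 40],
    [0, 0, 54, -3, 10, -25, 40],
  ],
)

```text
time: 9.45
position: [0.4623, -0.3457, 0.1122]
tool_rot: [2.911, 1.181, 0.0]
ft_force: [0.1, 0.8, -4.9]
grip_width: 0.597
```

```bash
python3 - <<'E'
from h import *
p,R,s=pose();print(s["ft_force"],s["grip_width"]*87)
# commanded pose: rot from (cmd start) ; predict
print(delta([.4648,-.3468,.112],down(-81.6)))
E
```

```text
[ 0.11303072  0.83595805 -4.92546112] 51.89785925861586
[ 0.  -0.  35.8  1.   2.5  0.2]
```

>>> step_arm(
  deltas=[
    [0, 0, 9, 0, 1, 0, 40],
    [0, 0, 18, 1, 2, 0, 40],
    [0, 0, 27, 1, 2, 0, 40],
    [0, 0, 33, 1, 2, 0, 40],
    [0, 0, 36, 1, 2.5, 0, 40],
    [0, 0, 36, 1, 2.5, 0, 40],
    [0, 0, 36, 1, 2.5, 0, 40],
    [0, 0, 36, 1, 2.5, 0, 40],
  ],
)

```text
time: 10.45
position: [0.4645, -0.3467, 0.1117]
tool_rot: [3.133, 0.233, 0.0]
ft_force: [-0.5, 0.7, -5.4]
grip_width: 0.594
```

```bash
python3 - <<'E'
from h import *
p,R,s=pose();print(s["ft_force"],s["grip_width"]*87,p.round(4),s["joint_positions"].round(2))
print(delta([.4648,-.3468,.057],down(-81.6)))
c=cal("wrist");im=optics.get_image("wrist");cv2.imwrite("pics/w5.png",im[:,:,::-1])
t=optics.get_image("top");s=optics.get_image("scene");crop(t,410,195,510,320,4,"tfix3"); crop(s,140,145,230,250,5,"sfix3")
E
```

```text
[-0.49103143  0.65485304 -5.44029869] 51.64820769234346 [ 0.4645 -0.3467  0.1117] [ 0.81  0.26 -0.25  1.76  0.07  1.13 -0.88]
[ 0.  -0.   0.1  0.3  0.2 54.7]
```

View pics/w5.png

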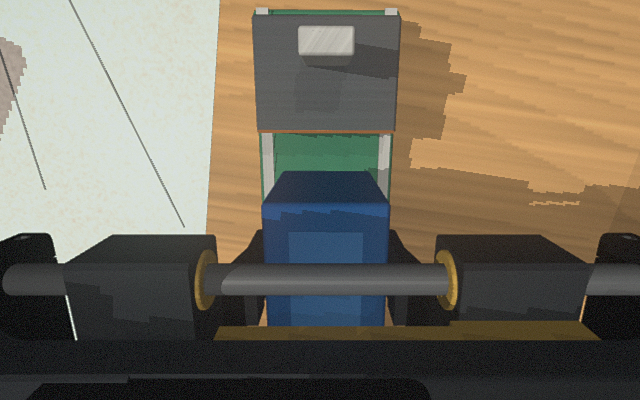

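View pics/sfix3.png

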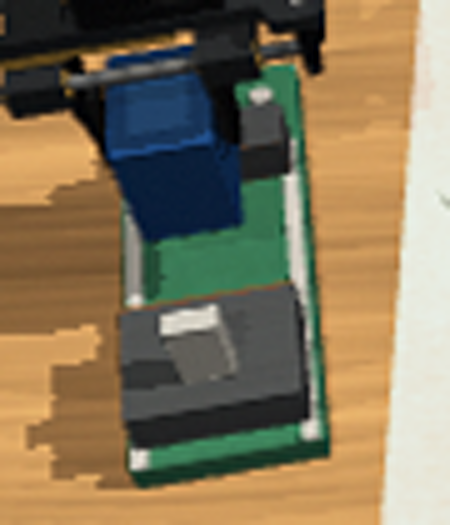

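```bash
python3 - <<'E'
from h import *
c=cal("wrist")
a=np.radians(8.4);M=np.array([[np.cos(a),np.sin(a)],[-np.sin(a),np.cos(a)]]);F=np.array([.4697,-.3461])
for q,z in [((262,203),.1447),((389,203),.1447),((260,131),.05),((396,131),.05),((327,26),.095)]:
    w=onz(c,q,z);print(q,w.round(4),(M@(w[:2]-F)).round(4))
E
```

```text
(262, 203) [ 0.4947 -0.3168  0.1447] [0.0291 0.0254]
(389, 203) [ 0.5021 -0.3662  0.1447] [ 0.0291 -0.0247]
(260, 131) [ 0.5129 -0.2966  0.05  ] [0.05   0.0426]
(396, 131) [ 0.5259 -0.3835  0.05  ] [ 0.0501 -0.0452]
(327, 26) [ 0.5714 -0.3314  0.095 ] [ 0.1027 -0.0003]
```

>>> step_arm(
  deltas=[
    [0, 0, 0, 0, 0, 10, 40],
    [0, 0, 0, 0, 0, 24, 40],
    [0, 0, 0, 0, 0, 38, 40],
    [0, 0, 0, 0, 0, 48, 40],
    [0, 0, 0, 0, 0, 53, 40],
    [0, 0, 0, 0, 0, 54.5, 40],
    [0, 0, 0, 0, 0, 54.5, 40],
    [0, 0, 0, 0, 0, 54.5, 40],
  ],
)

```text
time: 11.6
position: [0.4648, -0.3469, 0.0576]
tool_rot: [3.132, 0.233, 0.001]
ft_force: [0.3, 0.5, -4.2]
grip_width: 0.595
```

>>> step_arm(
  deltas=[
    [0, 0, 0, 0, 0, 0.5, 40],
    [0, 0, 0, 0, 0, 0.5, 52],
    [0, 0, 0, 0, 0, 0.5, 56],
    [0, 0, 0, 0, 0, 0.5, 65],
    [0, 0, 0, 0, 0, 0.5, 70],
    [0, 0, 0, 0, 0, -15, 70],
    [0, 0, 0, 0, 0, -45, 70],
    [0, 0, 0, 0, 0, -75, 70],
  ],
)

```text
time: 12.6
position: [0.4647, -0.3467, 0.134]
tool_rot: [3.132, 0.233, 0.001]
ft_force: [0.5, -0.2, -0.6]
grip_width: 0.803
```

```bash
python3 - <<'E'
from h import *
p,R,s=pose();print(s["time"],p.round(4),s["ft_force"].round(1))
print(delta([.5675,-.3314,.135],down(8.4)))
t=optics.get_image("top");crop(t,410,195,510,320,4,"tfix4")
E
```

```text
12.6 [ 0.4647 -0.3467  0.134 ] [ 0.5 -0.2 -0.6]
[ 1.000e-01  0.000e+00 -8.990e+01  1.039e+02  0.000e+00 -9.000e-01]
```

View pics/tfix4.png

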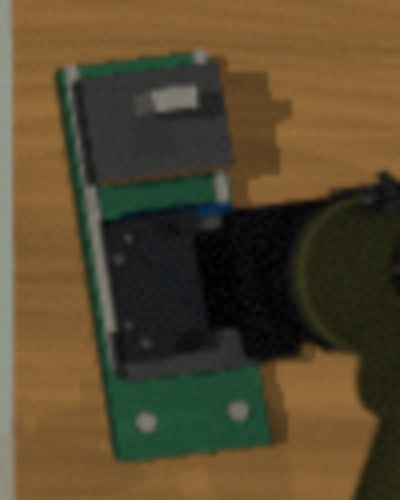

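>>> step_arm(
  deltas=[
    [0, 0, -6, 8, 0, 0, 45],
    [0, 0, -16, 22, 0, 0, 40],
    [0, 0, -26, 40, 0, 0, 40],
    [0, 0, -36, 58, 0, 0, 40],
    [0, 0, -46, 76, 0, 0, 40],
    [0, 0, -56, 92, 0, 0, 40],
    [0, 0, -66, 101, 0, 0, 40],
    [0, 0, -74, 103, 0, 0, 40],
  ],
)

```text
time: 13.65
position: [0.5674, -0.3311, 0.1329]
tool_rot: [2.355, 2.077, 0.001]
ft_force: [-1.5, 0.6, -0.3]
grip_width: 0.459
```

>>> step_arm(
  deltas=[
    [0, 0, -8, 0, 0, 0, 40],
    [0, 0, -14, 0, 0, 0, 40],
    [0, 0, -16, 0, 0, 0, 40],
    [0, 0, -16, 0, 0, 0, 40],
    [0, 0, -16, 0, 0, 0, 40],
    [0, 0, -16, 0, 0, 0, 40],
    [0, 0, -16, 0, 0, 0, 40],
    [0, 0, -16, 0, 0, 0, 40],
  ],
)

```text
time: 14.65
position: [0.5663, -0.3314, 0.132]
tool_rot: [-2.051, -2.38, 0.0]
ft_force: [1.0, -0.3, 0.5]
grip_width: 0.46
```

```bash
python3 - <<'E'
from h import *
p,R,s=pose();print(s["time"],p.round(4),s["ft_force"].round(1))
print(delta([.5670,-.3310,.065],down(8.4)))
c=cal("wrist");im=optics.get_image("wrist");cv2.imwrite("pics/w6.png",im[:,:,::-1])
E
```

```text
14.65 [ 0.5663 -0.3314  0.132 ] [ 1.  -0.3  0.5]
[-0.   0.   0.1  0.3  0.7 67. ]
```

View pics/w6.png

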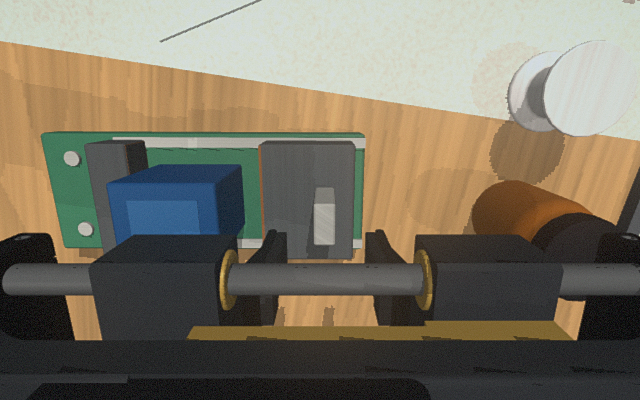

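>>> step_arm(
  deltas=[
    [0, 0, 0, 0, 1, 20, 40],
    [0, 0, 0, 0, 1, 42, 40],
    [0, 0, 0, 0, 1, 60, 40],
    [0, 0, 0, 0, 1, 67, 40],
    [0, 0, 0, 0, 1, 67, 40],
    [0, 0, 0, 0, 1, 67, 0],
    [0, 0, 0, 0, 1, 67, 0],
    [0, 0, 0, 0, 1, 67, 0],
  ],
  newtons=30,
)

```text
time: 15.7
position: [0.5675, -0.3315, 0.0657]
tool_rot: [2.05, 2.379, -0.0]
ft_force: [-3.9, -1.3, 2.1]
grip_width: 0.201
```

>>> step_arm(
  deltas=[
    [0, 0, 0, 0, 0, 0, 0],
    [0, 0, 0, 0, 0, 0, 0],
    [0, 0, 0, 0, -4, 0, 0],
    [0, 0, 0, 0, -8, 0, 0],
    [0, 0, 0, 0, -13, 0, 0],
    [0, 0, 0, 0, -18, 0, 0],
    [0, 0, 0, 0, -21, 0, 0],
    [0, 0, 0, 0, -23, 0, 0],
  ],
)

```text
time: 16.7
position: [0.5472, -0.3345, 0.0655]
tool_rot: [2.047, 2.377, 0.005]
ft_force: [5.4, -1.2, -1.0]
grip_width: 0.156
```

>>> step_arm(
  deltas=[
    [0, 0, 0, 0, -0.5, 0, 0],
    [0, 0, 0, 0, -1, 0, 0],
    [0, 0, 0, 0, -1.5, 0, 0],
    [0, 0, 0, 0, -2, 0, 0],
    [0, 0, 0, 0, -2.5, 0, 0],
    [0, 0, 0, 0, -3, 0, 0],
    [0, 0, 0, 0, -3, 0, 0],
    [0, 0, 0, 0, -3, 0, 0],
  ],
)

```text
time: 17.7
position: [0.5452, -0.3348, 0.0655]
tool_rot: [2.045, 2.376, 0.006]
ft_force: [8.0, -0.5, -3.2]
grip_width: 0.161
```

>>> step_arm(
  deltas=[
    [0, 0, 0, 0, -1, 0, 0],
    [0, 0, 0, 0, -2, 0, 0],
    [0, 0, 0, 0, -3, 0, 0],
    [0, 0, 0, 0, -4, 0, 0],
    [0, 0, 0, 0, -5, 0, 0],
    [0, 0, 0, 0, -5, 0, 0],
    [0, 0, 0, 0, -5, 0, 0],
    [0, 0, 0, 0, -5, 0, 0],
  ],
)

```text
time: 18.7
position: [0.5402, -0.3355, 0.0655]
tool_rot: [2.046, 2.376, 0.006]
ft_force: [7.9, -0.8, -3.3]
grip_width: 0.16
```

>>> step_arm(
  deltas=[
    [0, 0, 0, 0, -1, 0, 0],
    [0, 0, 0, 0, -2, 0, 0],
    [0, 0, 0, 0, -3, 0, 0],
    [0, 0, 0, 0, -4, 0, 0],
    [0, 0, 0, 0, -4, 0, 0],
    [0, 0, 0, 0, -4, 0, 0],
    [0, 0, 0, 0, -4, 0, 0],
    [0, 0, 0, 0, -4, 0, 0],
  ],
)

```text
time: 19.7
position: [0.5391, -0.3357, 0.0655]
tool_rot: [2.041, 2.374, 0.011]
ft_force: [14.4, -1.5, -8.2]
grip_width: 0.156
```

>>> step_arm(
  deltas=[
    [0, 0, 0, 0, -1, 0, 0],
    [0, 0, 0, 0, -2, 0, 0],
    [0, 0, 0, 0, -2, 0, 0],
    [0, 0, 0, 0, 0, 0, 0],
    [0, 0, 0, 0, 3, 0, 0],
    [0, 0, 0, 0, 3, 0, 0],
    [0, 0, 0, 0, 3, 0, 40],
    [0, 0, 0, 0, 3, 0, 40],
  ],
)

```text
time: 20.7
position: [0.5352, -0.3357, 0.0647]
tool_rot: [-2.05, -2.379, 0.0]
ft_force: [-0.5, 0.5, 0.5]
grip_width: 0.304
```

>>> step_arm(
  deltas=[
    [0, 0, 0, 0, 0, 0, 40],
    [0, 0, 0, 0, 0, 0, 40],
    [0, 0, 0, 0, 0, -20, 40],
    [0, 0, 0, 0, 0, -45, 40],
    [0, 0, 0, 0, 0, -70, 40],
    [0, 0, 0, 0, 0, -85, 50],
    [0, 0, 0, 0, 0, -90, 50],
    [0, 0, 0, 0, 0, -90, 50],
  ],
)

```text
time: 21.7
position: [0.5355, -0.336, 0.155]
tool_rot: [-2.051, -2.38, 0.0]
ft_force: [-0.4, -0.1, -0.1]
grip_width: 0.566
```

```bash
python3 - <<'E'
from h import *
p,R,s=pose();print(s["time"],p.round(4),s["ft_force"].round(1))
c=cal("wrist");im=optics.get_image("wrist");cv2.imwrite("pics/w7.png",im[:,:,::-1]);np.savez("w7.npz",K=c[0],R=c[1],t=c[2])
t=optics.get_image("top");s=optics.get_image("scene");cv2.imwrite("pics/top7.png",t[:,:,::-1]);cv2.imwrite("pics/scene7.png",s[:,:,::-1])
E
```

```text
21.7 [ 0.5355 -0.336   0.155 ] [-0.4 -0.1 -0.1]
```

View pics/w7.png

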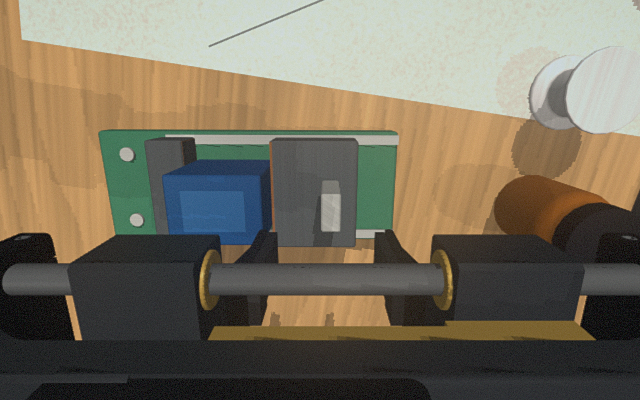

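View pics/top7.png

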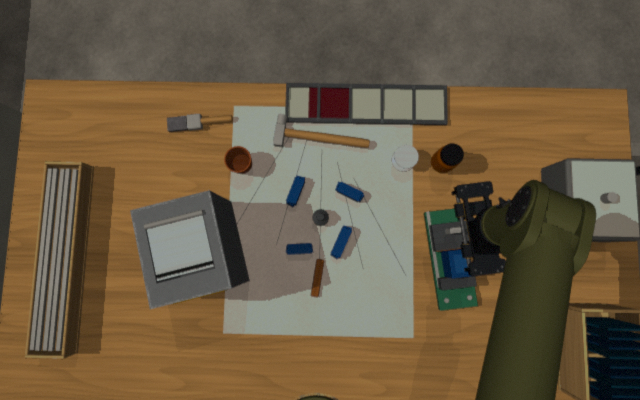

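```bash
python3 - <<'E'
from h import *
print(delta([.57,-.06,.26],down(8.4)))
d=np.load("w7.npz");c=(d["K"],d["R"],d["t"])
a=np.radians(8.4);M=np.array([[np.cos(a),np.sin(a)],[-np.sin(a),np.cos(a)]]);F=np.array([.4697,-.3461])
for q,z in [((165,178),.09),((267,178),.09),((272,140),.05),((196,140),.05),((357,140),.05)]:
    w=onz(c,q,z);print(q,(M@(w[:2]-F)).round(4))
im=cv2.imread("pics/w7.png")[:,:,::-1];crop(im,90,120,410,250,2.4,"w7c")
E
```

```text
[-1.000e-01 -1.000e-01  1.000e-01  2.676e+02  7.510e+01 -1.058e+02]
(165, 178) [-0.0427  0.0239]
(267, 178) [0.0266 0.024 ]
(272, 140) [0.0249 0.0456]
(196, 140) [-0.0342  0.0455]
(357, 140) [0.0909 0.0456]
```

View pics/w7c.png

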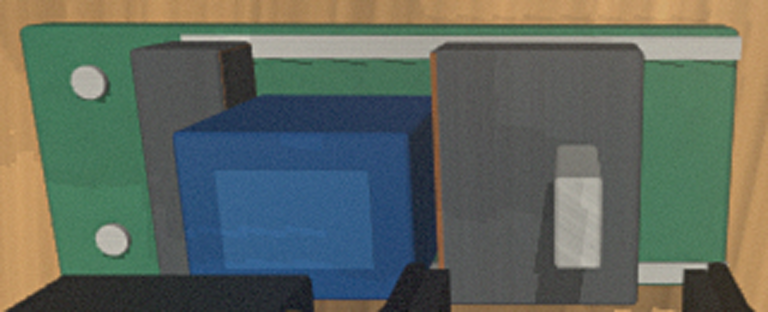

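>>> step_arm(
  deltas=[
    [0, 0, 0, 20, 6, -40, 50],
    [0, 0, 0, 65, 18, -75, 50],
    [0, 0, 0, 118, 33, -100, 50],
    [0, 0, 0, 172, 48, -106, 50],
    [0, 0, 0, 222, 63, -106, 50],
    [0, 0, 0, 255, 72, -106, 50],
    [0, 0, 0, 266, 75, -106, 50],
    [0, 0, 0, 268, 75, -106, 50],
  ],
)

```text
time: 22.85
position: [0.5701, -0.0604, 0.2605]
tool_rot: [-2.051, -2.38, 0.001]
ft_force: [-0.5, -1.0, 0.5]
grip_width: 0.574
```

>>> step_arm(
  deltas=[
    [0, 0, 0, 0, 0, 0, 50],
    [0, 0, 0, 0, 0, 0, 50],
    [0, 0, 0, 0, 0, 0, 50],
    [0, 0, 0, 0, 0, 0, 50],
    [0, 0, 0, 0, 0, 0, 50],
    [0, 0, 0, 0, 0, 0, 50],
    [0, 0, 0, 0, 0, 0, 50],
    [0, 0, 0, 0, 0, 0, 50],
  ],
)

```text
time: 23.85
position: [0.5703, -0.0598, 0.261]
tool_rot: [2.051, 2.38, -0.0]
ft_force: [0.1, -0.1, -0.1]
grip_width: 0.572
```

```bash
python3 - <<'E'
from h import *
p,R,s=pose();print(s["time"],p.round(4),s["qd"].round(2))
c=cal("wrist");im=optics.get_image("wrist");cv2.imwrite("pics/w8.png",im[:,:,::-1]);np.savez("w8.npz",K=c[0],R=c[1],t=c[2])
E
```

```text
23.85 [ 0.5703 -0.0598  0.261 ] [ 0.  0.  0.  0. -0.  0. -0.]
```

View pics/w8.png

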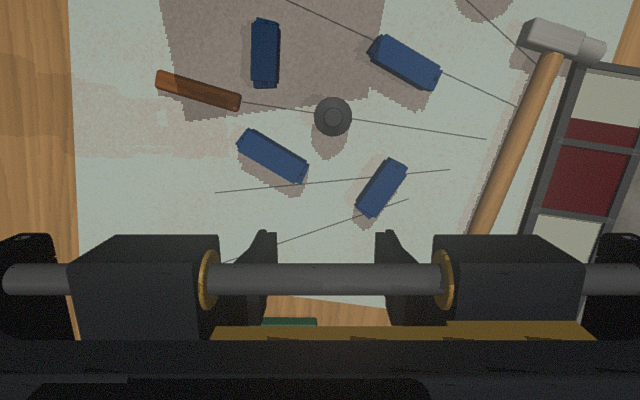

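```bash
cat >> h.py <<'E'
def offs(im,c,z=.028,lo=(105,90,50)):
    "bars: brighter (top-face) mask -> minAreaRect -> world"
    m=blue(im,lo,(125,255,255)); m=cv2.morphologyEx(m,cv2.MORPH_OPEN,np.ones((3,3),np.uint8))
    k,l,st,ce=cv2.connectedComponentsWithStats(m);out=[]
    for i in range(1,k):
        if st[i,4]<120: continue
        cn,_=cv2.findContours((l==i).astype(np.uint8),cv2.RETR_EXTERNAL,cv2.CHAIN_APPROX_NONE)
        b=cv2.boxPoints(cv2.minAreaRect(cn[0])); w=np.array([onz(c,q,z) for q in b])
        d=[w[1]-w[0],w[2]-w[1]];L=[np.linalg.norm(q[:2]) for q in d];j=int(np.argmax(L))
        out.append((w.mean(0),np.array(sorted(L))*1000,np.degrees(np.arctan2(d[j][1],d[j][0]))%180,ce[i]))
    return out
E
python3 - <<'E'
from h import *
d=np.load("w8.npz");c=(d["K"],d["R"],d["t"]);im=cv2.imread("pics/w8.png")[:,:,::-1]
ct=cal("top");t=cv2.imread("pics/top7.png")[:,:,::-1]
for lo in (50,70):
  for o in offs(im,c,lo=(105,90,lo)):print(lo,o[0].round(4),o[1].round(0),o[2].round(1),o[3].round(1))
for o in offs(t,ct):print("top",o[0].round(4),o[1].round(0),o[2].round(1),o[3].round(1))
im2=cv2.cvtColor(im,cv2.COLOR_RGB2HSV);print(im2[60,275],im2[52,272],im2[155,275],im2[60,405],im2[40,254])
# weight, fid
print("weight top", onz(c,(333,117),.046), onz(ct,(320.5,216.5),.046)); print("fid",onz(c,(198,90),.01))
E
```

```text
50 [0.4857 0.0536 0.028 ] [26. 69.] 92.8 [263.9  53.2]
50 [0.6411 0.0676 0.028 ] [27. 78.] 160.3 [407.3  61.8]
50 [ 0.5079 -0.0557  0.028 ] [30. 86.] 157.1 [270.5 156. ]
50 [ 0.6406 -0.0758  0.028 ] [27. 75.] 64.5 [382.4 188.5]
70 [0.4857 0.0542 0.028 ] [26. 57.] 93.3 [264.1  55.6]
70 [0.6411 0.0676 0.028 ] [27. 78.] 160.3 [407.3  61.8]
70 [ 0.5076 -0.0566  0.028 ] [28. 86.] 157.0 [270.7 156.3]
70 [ 0.6406 -0.0758  0.028 ] [27. 75.] 64.5 [382.4 188.5]
top [ 0.5157 -0.0602  0.028 ] [26. 63.] 157.0 [343.1 236. ]
top [0.4862 0.0473 0.028 ] [21. 50.] 91.3 [302.5 247.7]
[111 117  76] [107 147  73] [107 123 102] [109 113 102] [109 159  69]
weight top [ 5.69501952e-01 -5.67851294e-04  4.60000000e-02] [ 0.56871567 -0.00089606  0.046     ]
fid [0.41137565 0.00533659 0.01      ]
```

```bash
python3 - <<'E'
from h import *
print(delta([.6406,-.0758,.06],down(-25.5)))
C=[];d=np.load("w8.npz");c=(d["K"],d["R"],d["t"]);ct=cal("top")
for a,b in [((407.3,61.8),(295.2,190.3)),((270.5,156),(341,241.4)),((382.4,188.5),(349.5,191.2)),((263.9,53.2),(298.9,248.5))]: print(tri([ray(c,a),ray(ct,b)])[0].round(4))
E
```

```text
[  0.    0.   34.  -26.2  67.2 201. ]
[0.6375 0.0669 0.0411]
[ 0.5054 -0.0556  0.0299]
[ 0.6414 -0.0764  0.0212]
[0.4848 0.0547 0.0209]
```

>>> step_arm(
  deltas=[
    [0, 0, 6, -4, 10, 20, 48],
    [0, 0, 14, -10, 26, 60, 48],
    [0, 0, 22, -18, 45, 105, 48],
    [0, 0, 29, -23, 58, 145, 48],
    [0, 0, 33, -26, 65, 175, 48],
    [0, 0, 34, -26, 67, 194, 48],
    [0, 0, 34, -26, 67, 201, 48],
    [0, 0, 34, -26, 67, 201, 48],
  ],
)

```text
time: 24.9
position: [0.6404, -0.0756, 0.0606]
tool_rot: [2.656, 1.677, 0.0]
ft_force: [0.4, 0.5, 0.2]
grip_width: 0.554
```

```bash
python3 - <<'E'
from h import *
p,R,s=pose();print(s["time"],p.round(4),s["qd"].round(2))
c=cal("wrist");im=optics.get_image("wrist");cv2.imwrite("pics/w9.png",im[:,:,::-1])
for o in offs(im,c):print(o[0].round(4),o[1].round(0),o[2].round(1),o[3].round(1))
print(delta([.6406,-.0758,.005],down(-25.5)))
E
```

```text
24.9 [ 0.6404 -0.0756  0.0606] [ 0.   -0.02 -0.   -0.01 -0.    0.   -0.  ]
[0.6382 0.0593 0.028 ] [10. 67.] 159.7 [207.4   7.5]
[ 0.6443 -0.0687  0.028 ] [26. 62.] 65.6 [326.8 214.8]
[ 0.1 -0.   0.  -0.3 -0.3 56.2]
```

View pics/w9.png

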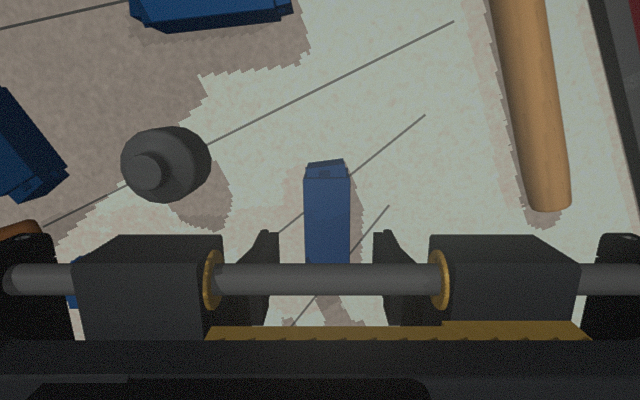

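Bar centred between the fingers at column ~327. Descend 55 mm and close.

>>> step_arm(
  deltas=[
    [0, 0, 0, 0, 0, 15, 48],
    [0, 0, 0, 0, 0, 35, 48],
    [0, 0, 0, 0, 0, 50, 48],
    [0, 0, 0, 0, 0, 55, 48],
    [0, 0, 0, 0, 0, 55.5, 48],
    [0, 0, 0, 0, 0, 55.5, 15],
    [0, 0, 0, 0, 0, 55.5, 15],
    [0, 0, 0, 0, 0, 55.5, 15],
  ],
  newtons=30,
)

```text
time: 25.95
position: [0.6407, -0.0758, 0.0051]
tool_rot: [2.656, 1.676, 0.001]
ft_force: [0.1, 0.7, 1.8]
grip_width: 0.322
```

>>> step_arm(
  deltas=[
    [0, 0, 0, 0, 0, 0, 15],
    [0, 0, 0, 0, 0, 0, 15],
    [0, 0, 0, 0, 0, -15, 15],
    [0, 0, 0, 0, 0, -45, 15],
    [0, 0, 0, 0, 0, -95, 15],
    [0, 0, 0, 0, 0, -150, 15],
    [0, 0, 0, 0, 0, -205, 15],
    [0, 0, 0, 0, 0, -250, 15],
  ],
)

```text
time: 26.95
position: [0.6403, -0.0753, 0.2577]
tool_rot: [2.656, 1.676, 0.002]
ft_force: [1.4, -0.7, -1.7]
grip_width: 0.324
```

```bash
python3 - <<'E'
from h import *
p,R,s=pose();print(s["time"],p.round(4),s["ft_force"].round(1),s["grip_width"]*87)
a=np.radians(15.5);B=np.array([.481,.303]);u=np.array([np.cos(a),np.sin(a)])
tg=B-u*.020;print(tg)
print(delta([*tg,.26],down(15.5)))
t=optics.get_image("top");cv2.imwrite("pics/top9.png",t[:,:,::-1])
E
```

```text
26.95 [ 0.6403 -0.0753  0.2577] [ 1.4 -0.7 -1.7] 28.21910741985356
[0.46172739 0.29765523]
[ 1.000e-01  0.000e+00 -4.100e+01  2.599e+02 -3.217e+02 -2.800e+00]
```

View pics/top9.png

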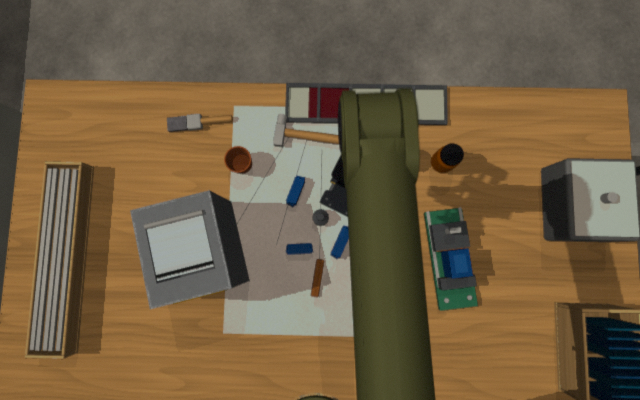

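>>> step_arm(
  deltas=[
    [0, 0, -3, 20, -24, -10, 15],
    [0, 0, -9, 60, -72, -18, 15],
    [0, 0, -16, 102, -124, -18, 15],
    [0, 0, -23, 145, -178, -18, 15],
    [0, 0, -30, 187, -230, -18, 15],
    [0, 0, -36, 222, -274, -18, 15],
    [0, 0, -40, 246, -304, -18, 15],
    [0, 0, -41, 257, -318, -18, 15],
  ],
)

```text
time: 28.0
position: [0.46, 0.2974, 0.2726]
tool_rot: [-1.89, -2.508, 0.001]
ft_force: [-0.4, 0.3, -0.8]
grip_width: 0.316
```

>>> step_arm(
  deltas=[
    [0, 0, 0, 3, -4, 0, 15],
    [0, 0, 0, 3, -4, 0, 15],
    [0, 0, 0, 3, -4, 0, 15],
    [0, 0, 0, 3, -4, 0, 15],
    [0, 0, 0, 3, -4, 0, 15],
    [0, 0, 0, 3, -4, 0, 15],
    [0, 0, 0, 3, -4, 0, 15],
    [0, 0, 0, 3, -4, 0, 15],
  ],
)

```text
time: 29.0
position: [0.4594, 0.2951, 0.2725]
tool_rot: [1.902, 2.501, -0.0]
ft_force: [-0.4, -0.0, -3.3]
grip_width: 0.319
```

```bash
python3 - <<'E'
from h import *
p,R,s=pose();print(s["time"],p.round(4),s["ft_force"].round(1),s["grip_width"]*87,s["joint_positions"].round(2))
c=cal("wrist");im=optics.get_image("wrist");cv2.imwrite("pics/w10.png",im[:,:,::-1]);np.savez("w10.npz",K=c[0],R=c[1],t=c[2])
E
```

```text
29.0 [0.4594 0.2951 0.2725] [-0.4 -0.  -3.3] 27.7436351206605 [ 0.21  0.16 -0.91  1.61  0.13  1.44 -0.45]
```

View pics/w10.png

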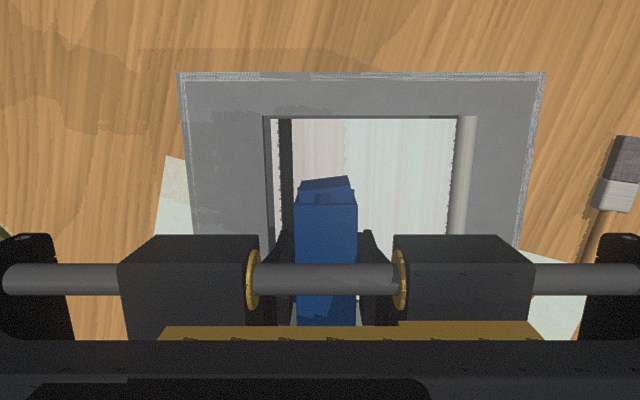

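```bash
python3 - <<'E'
from h import *
d=np.load("w10.npz");c=(d["K"],d["R"],d["t"]);p,R,s=pose()
for q in [(178,73),(545,73),(191,216),(520,232),(264,116),(476,116),(272,116),(266,232)]:
    w=onz(c,q,.22); print(q,w.round(4),(R.inv().apply(w-p)*1000).round(1))
w=[onz(c,(178,73),.22),onz(c,(545,73),.22)];v=w[1]-w[0];print(np.linalg.norm(v),np.degrees(np.arctan2(v[1],v[0])))
ax=np.degrees(R.as_euler("xyz"));print(ax, s["time"])
E
```

```text
(178, 73) [0.3509 0.3583 0.22  ] [ 89.9 -87.6  52.5]
(545, 73) [0.5608 0.4164 0.22  ] [ 89.8 130.2  52.5]
(191, 216) [0.3731 0.2718 0.22  ] [  0.6 -89.3  52.5]
(520, 232) [0.5879 0.3195 0.22  ] [-10.8 130.5  52.5]
(264, 116) [0.4055 0.3477 0.22  ] [ 65.1 -37.8  52.5]
(476, 116) [0.5307 0.3824 0.22  ] [65.  92.1 52.5]
(272, 116) [0.4102 0.349  0.22  ] [ 65.1 -32.9  52.5]
(266, 232) [0.4235 0.2741 0.22  ] [-10.7 -40.1  52.5]
0.2178043299183833 15.475983329267214
[-1.79999157e+02  4.50224605e-03  1.05504807e+02] 29.05
```

>>> step_arm(
  deltas=[
    [0, 0, 0, 0, 2, 12, 15],
    [0, 0, 0, 0, 2, 30, 15],
    [0, 0, 0, 0, 2, 50, 15],
    [0, 0, 0, 0, 2, 70, 15],
    [0, 0, 0, 0, 2, 88, 15],
    [0, 0, 0, 0, 2, 99, 15],
    [0, 0, 0, 0, 2, 103, 15],
    [0, 0, 0, 0, 2, 103, 15],
  ],
)

```text
time: 30.05
position: [0.4606, 0.2954, 0.1692]
tool_rot: [-1.901, -2.5, 0.003]
ft_force: [-2.3, -1.4, 0.5]
grip_width: 0.32
```

```bash
python3 - <<'E'
from h import *
p,R,s=pose();print(s["time"],p.round(4),s["ft_force"].round(1),s["torque"].round(2),s["grip_width"]*87)
c=cal("wrist");im=optics.get_image("wrist");cv2.imwrite("pics/w11.png",im[:,:,::-1])
E
```

```text
30.05 [0.4606 0.2954 0.1692] [-2.3 -1.4  0.5] [-0.21  0.32  0.01] 27.869821018886586
```

View pics/w11.png

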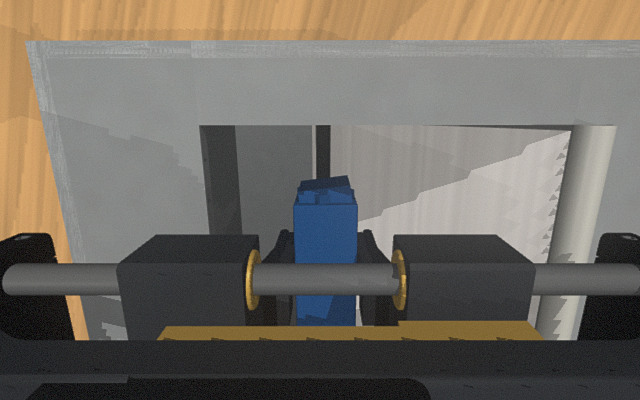

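>>> step_arm(
  deltas=[
    [0, 0, 0, 0, 0, 0, 30],
    [0, 0, 0, 0, 0, 0, 36],
    [0, 0, 0, 0, 0, 0, 40],
    [0, 0, 0, 0, 0, 0, 40],
    [0, 0, 0, 0, 0, 0, 40],
    [0, 0, 0, 0, 0, 0, 40],
    [0, 0, 0, 0, 0, 0, 40],
    [0, 0, 0, 0, 0, 0, 40],
  ],
)

```text
time: 31.1
position: [0.4612, 0.2956, 0.1695]
tool_rot: [-1.902, -2.501, 0.0]
ft_force: [-2.0, -0.1, -0.3]
grip_width: 0.458
```

```bash
python3 - <<'E'
from h import *
p,R,s=pose();print(s["time"],p.round(4),s["ft_force"].round(1),s["torque"].round(2),s["grip_width"]*87)
c=cal("wrist");im=optics.get_image("wrist");cv2.imwrite("pics/w12.png",im[:,:,::-1])
E
```

```text
31.1 [0.4612 0.2956 0.1695] [-2.  -0.1 -0.3] [-0.1   0.36  0.04] 39.866313218849896
```

View pics/w12.png

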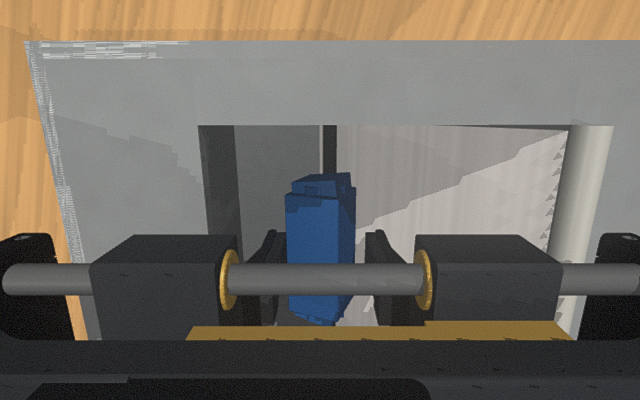

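>>> step_arm(
  deltas=[
    [0, 0, 0, 0, 3, 1, 42],
    [0, 0, 0, 0, 6, 2, 46],
    [0, 0, 0, 0, 9, 2, 50],
    [0, 0, 0, 0, 12, 2, 55],
    [0, 0, 0, 0, 12, 2, 58],
    [0, 0, 0, 0, 12, 2, 58],
    [0, 0, 0, 0, 12, 2, 58],
    [0, 0, 0, 0, 12, 2, 58],
  ],
)

```text
time: 32.15
position: [0.4727, 0.2988, 0.1675]
tool_rot: [1.902, 2.501, -0.0]
ft_force: [-3.8, -1.0, -1.1]
grip_width: 0.663
```

```bash
python3 - <<'E'
from h import *
p,R,s=pose();print(s["time"],p.round(4),s["ft_force"].round(1),s["torque"].round(2),s["grip_width"]*87)
c=cal("wrist");im=optics.get_image("wrist");cv2.imwrite("pics/w13.png",im[:,:,::-1])
E
```

```text
32.15 [0.4727 0.2988 0.1675] [-3.8 -1.  -1.1] [-0.29  0.92 -0.  ] 57.67890450475035
```

View pics/w13.png

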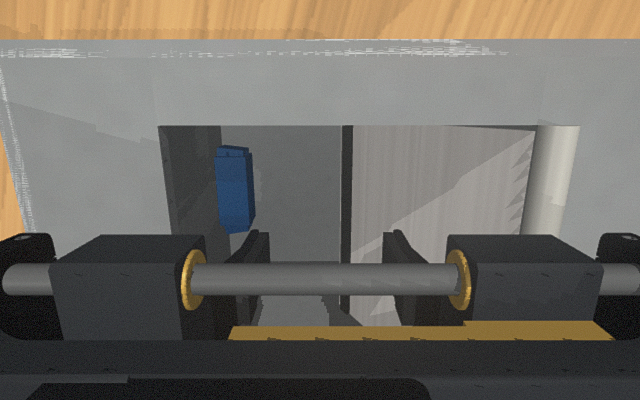

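>>> step_arm(
  deltas=[
    [0, 0, 0, 0, 0, -10, 58],
    [0, 0, 0, 0, 0, -30, 58],
    [0, 0, 0, 0, 0, -60, 58],
    [0, 0, 0, 0, 0, -95, 58],
    [0, 0, 0, -30, 0, -110, 50],
    [0, 0, 0, -70, 0, -110, 48],
    [0, 0, 0, -105, 0, -110, 48],
    [0, 0, 0, -130, 0, -110, 48],
  ],
)

```text
time: 33.2
position: [0.5106, 0.1717, 0.2803]
tool_rot: [1.901, 2.494, 0.007]
ft_force: [-0.0, 0.9, 0.0]
grip_width: 0.549
```

```bash
python3 - <<'E'
from h import *
p,R,s=pose();print(s["time"],p.round(4),s["ft_force"].round(1))
ct=cal("top");t=optics.get_image("top");cv2.imwrite("pics/top13.png",t[:,:,::-1])
for o in offs(t,ct,lo=(105,90,25)):print("top",o[0].round(4),o[1].round(0),o[2].round(1),o[3].round(1))
print(delta([.4857,.0536,.20],down(3)))
E
```

```text
33.2 [0.5106 0.1717 0.2803] [-0.   0.9  0. ]
top [ 0.5055 -0.0559  0.028 ] [26. 83.] 157.4 [340.4 242.2]
[   0.4    0.2   12.1 -103.2  -55.5   80.1]
```

View pics/top13.png

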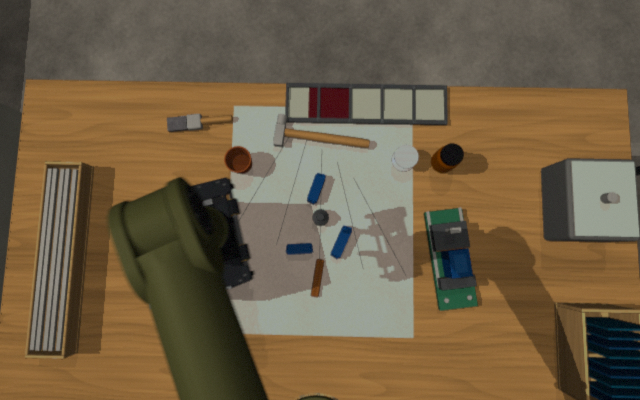

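>>> step_arm(
  deltas=[
    [0, 0, 2, -20, -8, 10, 48],
    [0, 0, 5, -48, -25, 50, 48],
    [0, 0, 8, -76, -40, 95, 48],
    [0, 0, 10, -94, -50, 140, 48],
    [0, 0, 12, -101, -54, 180, 48],
    [0, 0, 12, -103, -55.5, 208, 48],
    [0, 0, 12, -103, -55.5, 220, 48],
    [0, 0, 12, -103, -55.5, 220, 48],
  ],
)

```text
time: 34.25
position: [0.4816, 0.0599, 0.0576]
tool_rot: [-2.152, -2.289, -0.0]
ft_force: [0.4, 0.7, -0.6]
grip_width: 0.552
```

```bash
python3 - <<'E'
from h import *
p,R,s=pose();print(s["time"],p.round(4),s["ft_force"].round(1),s["qd"].round(2))
c=cal("wrist");im=optics.get_image("wrist");cv2.imwrite("pics/w14.png",im[:,:,::-1])
for o in offs(im,c):print(o[0].round(4),o[1].round(0),o[2].round(1),o[3].round(1))
print(delta([.4857,.0536,.005],down(3)))
E
```

```text
34.25 [0.4816 0.0599 0.0576] [ 0.4  0.7 -0.6] [ 0.   -0.02 -0.01 -0.03 -0.01  0.01  0.  ]
[0.4847 0.0604 0.028 ] [26. 44.] 94.7 [330.7 232.5]
[0.6463 0.0147 0.028 ] [ 7. 21.] 92.5 [578.2 309. ]
[ 0.1 -0.   0.5 -6.6  2.9 53.3]
```

View pics/w14.png

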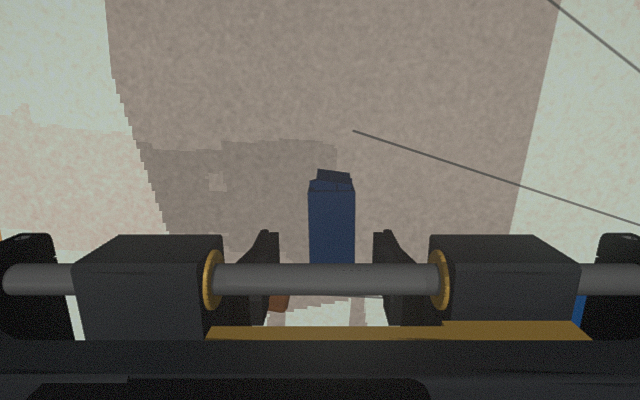

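>>> step_arm(
  deltas=[
    [0, 0, 0, -3, 2, 10, 48],
    [0, 0, 0, -6, 3, 25, 48],
    [0, 0, 0.5, -6.5, 3, 42, 48],
    [0, 0, 0.5, -6.5, 3, 51, 48],
    [0, 0, 0.5, -6.5, 3, 53, 48],
    [0, 0, 0.5, -6.5, 3, 53, 15],
    [0, 0, 0.5, -6.5, 3, 53, 15],
    [0, 0, 0.5, -6.5, 3, 53, 15],
  ],
)

```text
time: 35.3
position: [0.4854, 0.0531, 0.005]
tool_rot: [2.162, 2.278, 0.001]
ft_force: [-0.5, 0.2, 1.6]
grip_width: 0.321
```

>>> step_arm(
  deltas=[
    [0, 0, 0, 0, 0, 0, 15],
    [0, 0, 0, 0, 0, 0, 15],
    [0, 0, 0, 0, 0, -15, 15],
    [0, 0, 0, 0, 0, -50, 15],
    [0, 0, 0, 0, 0, -105, 15],
    [0, 0, 0, 0, 0, -165, 15],
    [0, 0, 0, 0, 0, -222, 15],
    [0, 0, 0, 0, 0, -268, 15],
  ],
)

```text
time: 36.3
position: [0.4849, 0.0535, 0.2757]
tool_rot: [2.16, 2.278, 0.002]
ft_force: [0.7, -0.3, -1.6]
grip_width: 0.32
```

```bash
python3 - <<'E'
from h import *
p,R,s=pose();print(s["time"],p.round(4),s["ft_force"].round(1),s["grip_width"]*87)
print(delta([.4612,.2956,.275],down(15.5)))
E
```

```text
36.3 [0.4849 0.0535 0.2757] [ 0.7 -0.3 -1.6] 27.833882372400364
[ 1.00e-01  1.00e-01 -1.25e+01  2.43e+02 -1.08e+01  5.00e-01]
```

>>> step_arm(
  deltas=[
    [0, 0, -1, 12, 0, 0, 15],
    [0, 0, -3, 45, -2, 0, 15],
    [0, 0, -5, 95, -4, 0, 15],
    [0, 0, -8, 145, -6, 0, 15],
    [0, 0, -10, 190, -8, 0, 15],
    [0, 0, -12, 222, -10, 0, 15],
    [0, 0, -12.5, 238, -10.5, 0, 15],
    [0, 0, -12.5, 243, -10.5, 0, 15],
  ],
)

```text
time: 37.3
position: [0.4604, 0.2965, 0.2715]
tool_rot: [-1.897, -2.502, 0.003]
ft_force: [0.5, -0.8, -0.9]
grip_width: 0.32
```

>>> step_arm(
  deltas=[
    [0, 0, 0, 0, 0, 0, 15],
    [0, 0, 0, 0, 0, 0, 15],
    [0, 0, 0, 0, 0, 0, 15],
    [0, 0, 0, 0, 0, 0, 15],
    [0, 0, 0, 0, 0, 5, 15],
    [0, 0, 0, 0, 0, 10, 15],
    [0, 0, 0, 0, 0, 15, 15],
    [0, 0, 0, 0, 0, 15, 15],
  ],
)

```text
time: 38.3
position: [0.4615, 0.295, 0.2569]
tool_rot: [-1.901, -2.5, 0.002]
ft_force: [-0.5, -0.0, -1.2]
grip_width: 0.321
```

```bash
python3 - <<'E'
from h import *
p,R,s=pose();print(s["time"],p.round(4),s["ft_force"].round(1),s["grip_width"]*87)
print(delta([.4612,.2956,.168],down(15.5)))
c=cal("wrist");im=optics.get_image("wrist");cv2.imwrite("pics/w15.png",im[:,:,::-1])
E
```

```text
38.3 [0.4615 0.295  0.2569] [-0.5 -0.  -1.2] 27.884367986386902
[-0.1  0.   0.   0.7 -0.1 88.9]
```

View pics/w15.png

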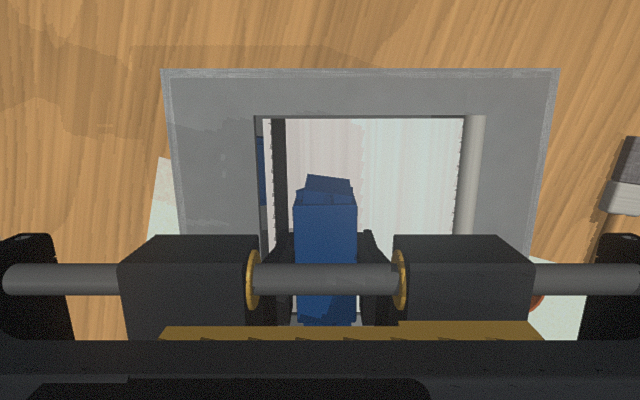

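>>> step_arm(
  deltas=[
    [0, 0, 0, 0, 0, 12, 15],
    [0, 0, 0, 0, 0, 30, 15],
    [0, 0, 0, 0, 0, 50, 15],
    [0, 0, 0, 0, 0, 70, 15],
    [0, 0, 0, 0, 0, 83, 15],
    [0, 0, 0, 0, 0, 89, 15],
    [0, 0, 0, 0, 6, 90, 15],
    [0, 0, 0, 0, 10, 90, 15],
  ],
)

```text
time: 39.35
position: [0.4709, 0.2978, 0.1672]
tool_rot: [-1.901, -2.5, 0.003]
ft_force: [-4.3, -1.2, -0.7]
grip_width: 0.32
```

>>> step_arm(
  deltas=[
    [0, 0, 0, 0, 0, 0, 30],
    [0, 0, 0, 0, 1, 0, 40],
    [0, 0, 0, 0, 2, 0, 50],
    [0, 0, 0, 0, 3, 0, 58],
    [0, 0, 0, 0, 3, 0, 58],
    [0, 0, 0, 0, 3, 0, 58],
    [0, 0, 0, 0, 3, 0, 58],
    [0, 0, 0, 0, 3, 0, 58],
  ],
)

```text
time: 40.35
position: [0.4742, 0.2987, 0.1674]
tool_rot: [-1.902, -2.501, 0.001]
ft_force: [-4.9, -1.1, -0.9]
grip_width: 0.667
```

```bash
python3 - <<'E'
from h import *
p,R,s=pose();print(s["time"],p.round(4),s["ft_force"].round(1),s["grip_width"]*87)
c=cal("wrist");im=optics.get_image("wrist");cv2.imwrite("pics/w16.png",im[:,:,::-1])
E
```

```text
40.35 [0.4742 0.2987 0.1674] [-4.9 -1.1 -0.9] 58.05675572537706
```

View pics/w16.png

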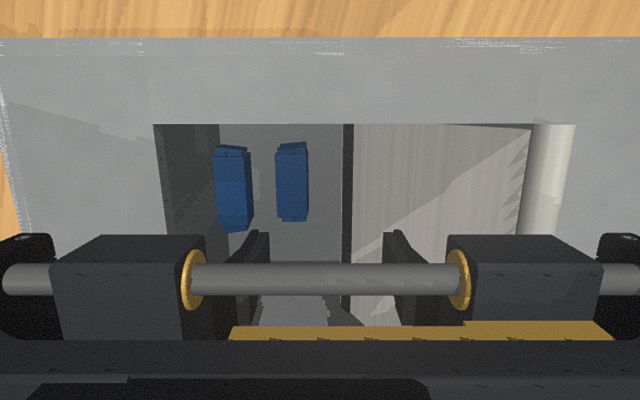

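```bash
python3 - <<'E'
from h import *
p,R,s=pose()
print(delta([.55,-.05,.26],R), delta([.474,.1,.275],R))
E
```

```text
[   0.     0.     0.  -356.2  -20.2  -92.5] [   0.     0.     0.  -191.4  -53.3 -107.5]
```

>>> step_arm(
  deltas=[
    [0, 0, 0, 0, 0, -10, 58],
    [0, 0, 0, 0, 0, -30, 58],
    [0, 0, 0, 0, 0, -60, 58],
    [0, 0, 0, 0, 0, -95, 58],
    [0, 0, 0, -25, 0, -108, 50],
    [0, 0, 0, -70, -2, -108, 48],
    [0, 0, 0, -125, -6, -105, 48],
    [0, 0, 0, -180, -10, -102, 48],
  ],
)

```text
time: 41.4
position: [0.5156, 0.121, 0.2725]
tool_rot: [1.897, 2.495, 0.007]
ft_force: [0.9, -0.2, 0.3]
grip_width: 0.554
```

>>> step_arm(
  deltas=[
    [0, 0, 0, -55, -3, 2, 48],
    [0, 0, 0, -105, -6, 5, 48],
    [0, 0, 0, -145, -9, 8, 48],
    [0, 0, 0, -168, -10, 10, 48],
    [0, 0, 0, -176, -10, 10, 48],
    [0, 0, 0, -176, -10, 10, 48],
    [0, 0, 0, -176, -10, 10, 48],
    [0, 0, 0, -176, -10, 10, 48],
  ],
)

```text
time: 42.4
position: [0.5502, -0.0482, 0.2597]
tool_rot: [1.899, 2.503, 0.0]
ft_force: [0.6, -0.6, -0.2]
grip_width: 0.553
```

```bash
python3 - <<'E'
from h import *
p,R,s=pose();print(s["time"],p.round(4),s["qd"].round(2))
c=cal("wrist");im=optics.get_image("wrist");cv2.imwrite("pics/w17.png",im[:,:,::-1])
for o in offs(im,c):print(o[0].round(4),o[1].round(0),o[2].round(1),o[3].round(1))
E
```

```text
42.4 [ 0.5502 -0.0482  0.2597] [ 0.   -0.    0.01  0.    0.    0.    0.  ]
[0.6469 0.0132 0.028 ] [27. 81.] 162.0 [421.3 139.6]
[ 0.5063 -0.0559  0.028 ] [28. 86.] 157.7 [286.3 163.8]
```

View pics/w17.png

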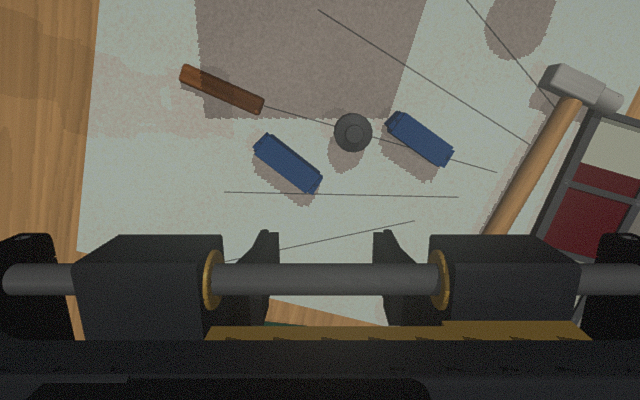

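```bash
python3 - <<'E'
from h import *
print(delta([.5063,-.0559,.06],down(67.5)))
E
```

```text
[  0.    0.  -51.9   4.7 -44.3 199.7]
```

>>> step_arm(
  deltas=[
    [0, 0, -6, 1, -8, 20, 46],
    [0, 0, -15, 2, -20, 60, 46],
    [0, 0, -25, 3, -32, 105, 46],
    [0, 0, -35, 4, -40, 145, 46],
    [0, 0, -44, 5, -43, 175, 46],
    [0, 0, -50, 5, -44, 194, 46],
    [0, 0, -52, 5, -44, 200, 46],
    [0, 0, -52, 5, -44, 200, 46],
  ],
)

```text
time: 43.45
position: [0.5067, -0.0564, 0.0598]
tool_rot: [0.614, 3.081, 0.0]
ft_force: [-1.2, -0.1, 0.3]
grip_width: 0.527
```

```bash
python3 - <<'E'
from h import *
p,R,s=pose();print(s["time"],p.round(4),s["qd"].round(2),s["joint_positions"].round(2))
c=cal("wrist");im=optics.get_image("wrist");cv2.imwrite("pics/w18.png",im[:,:,::-1])
print(delta([.5063,-.0559,.005],down(67.5)))
E
```

```text
43.45 [ 0.5067 -0.0564  0.0598] [ 0.   -0.01  0.   -0.02 -0.01  0.   -0.01] [ 0.77  0.26 -0.78  1.96  0.21  1.01  1.07]
[ 0.   0.1 -0.1  1.   0.2 55.2]
```

View pics/w18.png

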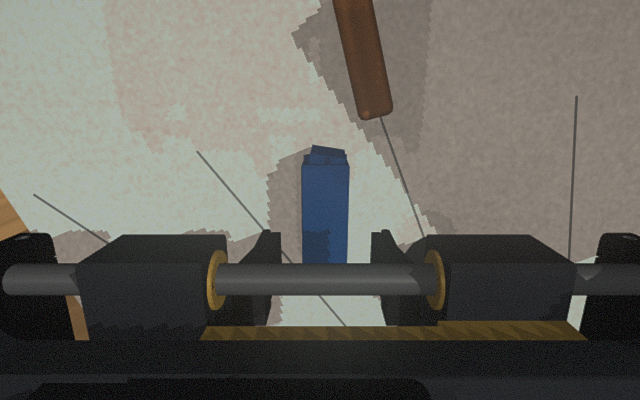

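Centred (bar at columns 302–349). Descend, close, lift.

>>> step_arm(
  deltas=[
    [0, 0, 0, 0, 0, 15, 46],
    [0, 0, 0, 1, 0, 35, 46],
    [0, 0, 0, 1, 0, 50, 46],
    [0, 0, 0, 1, 0, 55, 46],
    [0, 0, 0, 1, 0, 55, 46],
    [0, 0, 0, 1, 0, 55, 15],
    [0, 0, 0, 1, 0, 55, 15],
    [0, 0, 0, 1, 0, 55, 15],
  ],
  newtons=30,
)

```text
time: 44.5
position: [0.5059, -0.0564, 0.005]
tool_rot: [0.613, 3.08, -0.001]
ft_force: [-0.0, 0.7, 1.3]
grip_width: 0.322
```

>>> step_arm(
  deltas=[
    [0, 0, 0, 0, 0, 0, 15],
    [0, 0, 0, 0, 0, 0, 15],
    [0, 0, 0, 0, 0, -15, 15],
    [0, 0, 0, 0, 0, -50, 15],
    [0, 0, 5, 0, 0, -105, 15],
    [0, 0, 12, 0, 0, -165, 15],
    [0, 0, 20, 0, 0, -222, 15],
    [0, 0, 28, 0, 0, -268, 15],
  ],
)

```text
time: 45.5
position: [0.5055, -0.0557, 0.2757]
tool_rot: [1.345, 2.837, -0.0]
ft_force: [1.0, -0.9, -1.8]
grip_width: 0.318
```

```bash
python3 - <<'E'
from h import *
p,R,s=pose();print(s["time"],p.round(4),s["ft_force"].round(1),s["grip_width"]*87)
print(delta([.4612,.2956,.273],down(15.5),[.5063,-.0559,.273],down(39.5)))
E
```

```text
45.5 [ 0.5055 -0.0557  0.2757] [ 1.  -0.9 -1.8] 27.643332305840428
[  0.    0.   24.  299.9 188.8   0. ]
```

>>> step_arm(
  deltas=[
    [0, 0, 5, 18, 11, 0, 15],
    [0, 0, 11, 58, 36, 0, 15],
    [0, 0, 17, 108, 68, 0, 15],
    [0, 0, 21, 160, 101, 0, 15],
    [0, 0, 24, 210, 132, 0, 15],
    [0, 0, 24, 252, 159, 0, 15],
    [0, 0, 24, 283, 178, 0, 15],
    [0, 0, 24, 297, 187, 0, 15],
  ],
)

```text
time: 46.5
position: [0.4591, 0.2947, 0.273]
tool_rot: [-1.895, -2.504, -0.001]
ft_force: [-0.3, -1.2, -1.5]
grip_width: 0.32
```

>>> step_arm(
  deltas=[
    [0, 0, 0, 1, 2, 0, 15],
    [0, 0, 0, 1, 2, 0, 15],
    [0, 0, 0, 1, 2, 0, 15],
    [0, 0, 0, 1, 2, 0, 15],
    [0, 0, 0, 1, 2, 5, 15],
    [0, 0, 0, 1, 2, 10, 15],
    [0, 0, 0, 1, 2, 15, 15],
    [0, 0, 0, 1, 2, 15, 15],
  ],
)

```text
time: 47.5
position: [0.4623, 0.2932, 0.2569]
tool_rot: [-1.901, -2.5, 0.002]
ft_force: [-0.5, 0.8, -0.7]
grip_width: 0.317
```

```bash
python3 - <<'E'
from h import *
p,R,s=pose();print(s["time"],p.round(4),s["ft_force"].round(1),s["grip_width"]*87)
print(delta([.4612,.2956,.168],down(15.5)))
c=cal("wrist");im=optics.get_image("wrist");cv2.imwrite("pics/w19.png",im[:,:,::-1])
E
```

```text
47.5 [0.4623 0.2932 0.2569] [-0.5  0.8 -0.7] 27.573927216470803
[-0.1  0.   0.   2.7 -0.3 88.9]
```

View pics/w19.png

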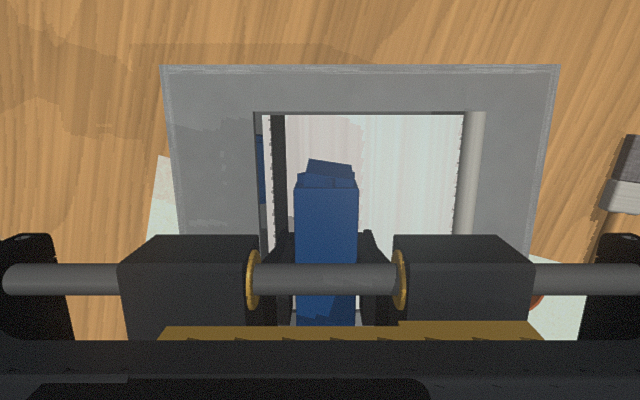

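>>> step_arm(
  deltas=[
    [0, 0, 0, 1, 0, 12, 15],
    [0, 0, 0, 2, 0, 30, 15],
    [0, 0, 0, 2, 0, 50, 15],
    [0, 0, 0, 2, 0, 70, 15],
    [0, 0, 0, 2, 0, 83, 15],
    [0, 0, 0, 2, 0, 89, 15],
    [0, 0, 0, 2, 6, 90, 15],
    [0, 0, 0, 2, 10, 90, 15],
  ],
)

```text
time: 48.55
position: [0.4712, 0.2978, 0.1671]
tool_rot: [-1.901, -2.5, 0.003]
ft_force: [-3.4, -1.6, -0.8]
grip_width: 0.319
```

>>> step_arm(
  deltas=[
    [0, 0, 0, 0, 0, 0, 30],
    [0, 0, 0, 0, 1, 0, 40],
    [0, 0, 0, 0, 2, 0, 50],
    [0, 0, 0, 0, 3, 0, 58],
    [0, 0, 0, 0, 3, 0, 58],
    [0, 0, 0, 0, 3, 0, 58],
    [0, 0, 0, 0, 3, 0, 58],
    [0, 0, 0, 0, 3, 0, 58],
  ],
)

```text
time: 49.55
position: [0.4744, 0.2988, 0.1674]
tool_rot: [-1.902, -2.501, 0.0]
ft_force: [-5.1, -1.3, -0.4]
grip_width: 0.661
```

```bash
python3 - <<'E'
from h import *
p,R,s=pose();print(s["time"],p.round(4),s["ft_force"].round(1),s["grip_width"]*87)
c=cal("wrist");im=optics.get_image("wrist");cv2.imwrite("pics/w20.png",im[:,:,::-1])
ct=cal("top");t=optics.get_image("top")
for o in offs(t,ct,lo=(105,90,25)):print("top",o[0].round(4),o[1].round(0),o[2].round(1),o[3].round(1))
E
```

```text
49.55 [0.4744 0.2988 0.1674] [-5.1 -1.3 -0.4] 57.54256142586585
top [0.6455 0.0137 0.028 ] [27. 80.] 161.6 [315.4 188.7]
```

View pics/w20.png

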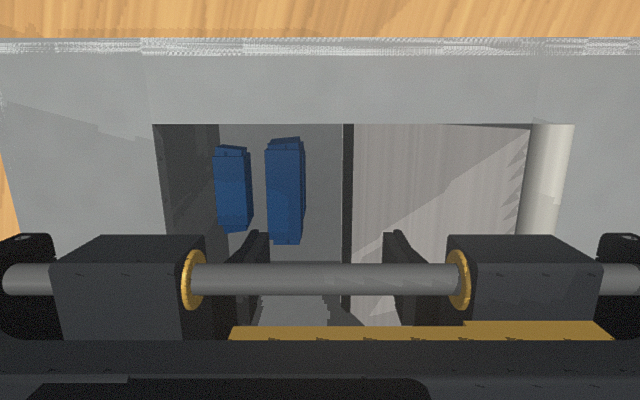

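>>> step_arm(
  deltas=[
    [0, 0, 0, 0, 0, -10, 58],
    [0, 0, 0, 0, 0, -30, 58],
    [0, 0, 0, 0, 0, -60, 58],
    [0, 0, 0, 0, 0, -95, 58],
    [0, 0, 0, -25, 5, -108, 50],
    [0, 0, -6, -70, 17, -108, 48],
    [0, 0, -14, -125, 33, -105, 48],
    [0, 0, -23, -180, 49, -100, 48],
  ],
)

```text
time: 50.65
position: [0.5735, 0.1368, 0.2708]
tool_rot: [1.356, 2.826, 0.006]
ft_force: [0.0, 0.9, 0.6]
grip_width: 0.557
```

```bash
python3 - <<'E'
from h import *
p,R,s=pose();print(s["time"],p.round(4))
y=np.array([.9636,.2672,0]);x=np.array([-.2672,.9636,0])
cp=np.array([.4744,.2988,.2674])-.180*x+.049*y
print(cp,delta([.6465,.0133,.10],down(71.8),cp,down(38.5)))
E
```

```text
50.65 [0.5735 0.1368 0.2708]
[0.5697124 0.1384448 0.2674   ] [   0.     0.   -33.3 -145.7  -17.8  167.4]
```

>>> step_arm(
  deltas=[
    [0, 0, -8, -45, -5, 10, 46],
    [0, 0, -17, -85, -10, 35, 46],
    [0, 0, -26, -115, -14, 70, 46],
    [0, 0, -31, -134, -16, 110, 46],
    [0, 0, -33, -143, -18, 140, 46],
    [0, 0, -33, -146, -18, 160, 46],
    [0, 0, -33, -146, -18, 167, 46],
    [0, 0, -33, -146, -18, 167, 46],
  ],
)

```text
time: 51.65
position: [0.6474, 0.0136, 0.1016]
tool_rot: [0.504, 3.099, 0.001]
ft_force: [0.3, 0.2, 0.5]
grip_width: 0.532
```

```bash
python3 - <<'E'
from h import *
p,R,s=pose();print(s["time"],p.round(4),s["qd"].round(2),s["joint_positions"].round(2))
c=cal("wrist");im=optics.get_image("wrist");cv2.imwrite("pics/w21.png",im[:,:,::-1])
for o in offs(im,c):print(o[0].round(4),o[1].round(0),o[2].round(1),o[3].round(1))
print(delta([.6465,.0133,.005],down(71.8)))
E
```

```text
51.65 [0.6474 0.0136 0.1016] [-0.   -0.01 -0.01 -0.01 -0.    0.01  0.  ] [ 0.67  0.61 -1.01  1.58  0.54  1.26  0.82]
[0.6481 0.0129 0.028 ] [26. 79.] 162.3 [325.2 207. ]
[ 0.   0.1 -0.3  1.  -0.9 97. ]
```

View pics/w21.png

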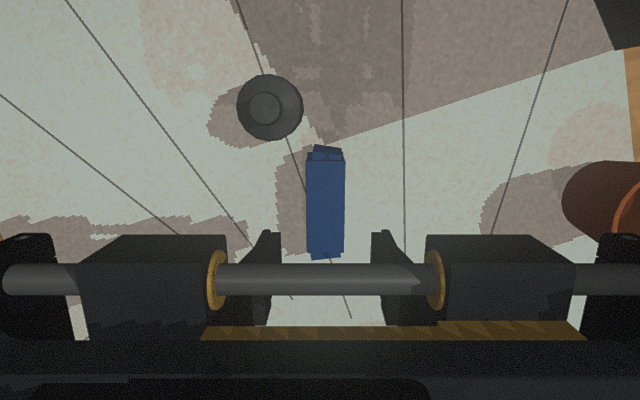

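>>> step_arm(
  deltas=[
    [0, 0, 0, 0, 0, 20, 46],
    [0, 0, 0, 0, 0, 50, 46],
    [0, 0, 0, 0, 0, 80, 46],
    [0, 0, 0, 0, 0, 94, 46],
    [0, 0, 0, 0, 0, 96, 46],
    [0, 0, 0, 0, 0, 96.5, 46],
    [0, 0, 0, 0, 0, 96.5, 15],
    [0, 0, 0, 0, 0, 96.5, 15],
  ],
  newtons=30,
)

```text
time: 52.7
position: [0.6473, 0.0129, 0.0049]
tool_rot: [0.505, 3.099, -0.0]
ft_force: [0.1, 0.4, 0.7]
grip_width: 0.385
```

>>> step_arm(
  deltas=[
    [0, 0, 0, 0, 0, 0, 15],
    [0, 0, 0, 0, 0, 0, 15],
    [0, 0, 0, 0, 0, 0, 15],
    [0, 0, 0, 0, 0, -20, 15],
    [0, 0, 0, 0, 0, -60, 15],
    [0, 0, 5, 0, 0, -115, 15],
    [0, 0, 13, 0, 0, -175, 15],
    [0, 0, 22, 0, 0, -230, 15],
  ],
)

```text
time: 53.7
position: [0.6463, 0.0133, 0.237]
tool_rot: [1.094, 2.944, 0.001]
ft_force: [0.9, -0.8, -2.1]
grip_width: 0.318
```

```bash
python3 - <<'E'
from h import *
p,R,s=pose();print(s["time"],p.round(4),s["ft_force"].round(1),s["grip_width"]*87)
print(delta([.4612,.2956,.273],down(15.5),[.647,.0134,.235],down(49.8)))
E
```

```text
53.7 [0.6463 0.0133 0.237 ] [ 0.9 -0.8 -2.1] 27.682383246194817
[  0.    0.   34.3 324.1  95.6 -38. ]
```

>>> step_arm(
  deltas=[
    [0, 0, 6, 18, 5, -25, 15],
    [0, 0, 14, 58, 17, -38, 15],
    [0, 0, 22, 110, 32, -38, 15],
    [0, 0, 29, 165, 49, -38, 15],
    [0, 0, 33, 220, 65, -38, 15],
    [0, 0, 34, 268, 79, -38, 15],
    [0, 0, 34, 304, 90, -38, 15],
    [0, 0, 34, 322, 95, -38, 15],
  ],
)

```text
time: 54.7
position: [0.4614, 0.2967, 0.2727]
tool_rot: [1.896, 2.504, 0.0]
ft_force: [-0.3, -0.4, -1.9]
grip_width: 0.319
```

>>> step_arm(
  deltas=[
    [0, 0, 0, 2, 1, 0, 15],
    [0, 0, 0, 2, 1, 0, 15],
    [0, 0, 0, 2, 1, 0, 15],
    [0, 0, 0, 2, 1, 0, 15],
    [0, 0, 0, 2, 1, 5, 15],
    [0, 0, 0, 2, 1, 10, 15],
    [0, 0, 0, 2, 1, 15, 15],
    [0, 0, 0, 2, 1, 15, 15],
  ],
)

```text
time: 55.7
position: [0.4637, 0.2963, 0.2564]
tool_rot: [-1.901, -2.5, 0.002]
ft_force: [0.2, -0.4, -1.6]
grip_width: 0.32
```

```bash
python3 - <<'E'
from h import *
p,R,s=pose();print(s["time"],p.round(4),s["ft_force"].round(1),s["grip_width"]*87)
print(delta([.4612,.2956,.168],down(15.5)))
c=cal("wrist");im=optics.get_image("wrist");cv2.imwrite("pics/w22.png",im[:,:,::-1])
E
```

```text
55.7 [0.4637 0.2963 0.2564] [ 0.2 -0.4 -1.6] 27.838248210337042
[-0.1  0.   0.   0.  -2.5 88.4]
```

View pics/w22.png

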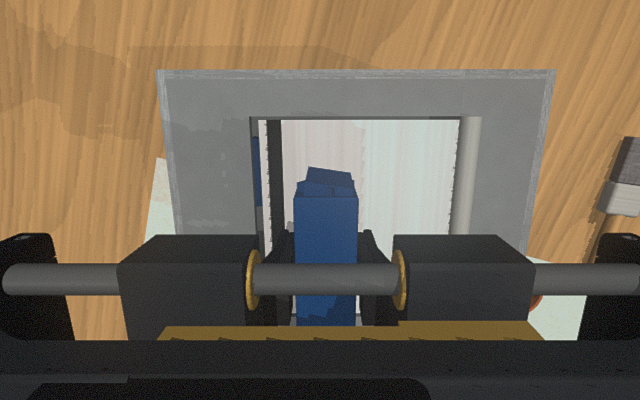

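>>> step_arm(
  deltas=[
    [0, 0, 0, 0, -1, 12, 15],
    [0, 0, 0, 0, -2, 30, 15],
    [0, 0, 0, 0, -2, 50, 15],
    [0, 0, 0, 0, -2, 70, 15],
    [0, 0, 0, 0, -2, 83, 15],
    [0, 0, 0, 0, -2, 88, 15],
    [0, 0, 0, 0, 4, 89, 15],
    [0, 0, 0, 0, 8, 89, 15],
  ],
)

```text
time: 56.75
position: [0.4711, 0.2985, 0.1676]
tool_rot: [-1.901, -2.5, 0.003]
ft_force: [-2.6, -1.5, -0.6]
grip_width: 0.32
```

>>> step_arm(
  deltas=[
    [0, 0, 0, 0, 0, 0, 30],
    [0, 0, 0, 0, 1, 0, 40],
    [0, 0, 0, 0, 2, 0, 50],
    [0, 0, 0, 0, 3, 0, 58],
    [0, 0, 0, 0, 3, 0, 58],
    [0, 0, 0, 0, 3, 0, 58],
    [0, 0, 0, 0, 3, 0, 58],
    [0, 0, 0, 0, 3, 0, 58],
  ],
)

```text
time: 57.75
position: [0.4744, 0.2994, 0.1679]
tool_rot: [-1.902, -2.501, 0.001]
ft_force: [-5.3, -1.2, -0.4]
grip_width: 0.667
```

```bash
python3 - <<'E'
from h import *
p,R,s=pose();print(s["time"],p.round(4),s["ft_force"].round(1),s["grip_width"]*87)
c=cal("wrist");im=optics.get_image("wrist");cv2.imwrite("pics/w23.png",im[:,:,::-1])
E
```

```text
57.75 [0.4744 0.2994 0.1679] [-5.3 -1.2 -0.4] 58.03130304797278
```

View pics/w23.png

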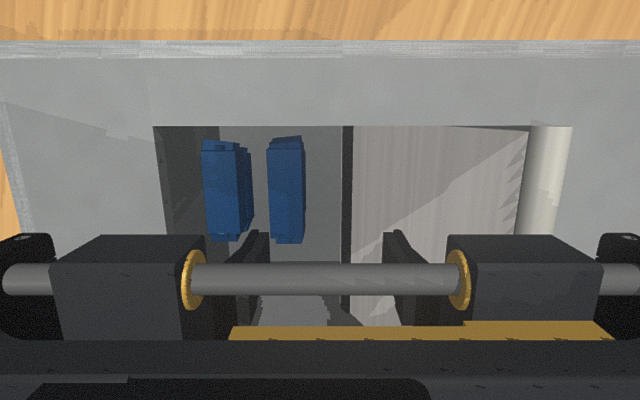

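>>> step_arm(
  deltas=[
    [0, 0, 0, 0, 0, -10, 58],
    [0, 0, 0, 0, 0, -30, 58],
    [0, 0, 0, 0, 0, -60, 58],
    [0, 0, 0, 0, 0, -95, 58],
    [0, 0, 0, -25, 0, -112, 58],
    [0, 0, 0, -80, 0, -112, 58],
    [0, 0, 0, -135, 0, -112, 58],
    [0, 0, 0, -190, 0, -112, 58],
  ],
)

```text
time: 58.8
position: [0.5282, 0.1145, 0.283]
tool_rot: [1.898, 2.495, 0.007]
ft_force: [1.4, 1.2, -0.9]
grip_width: 0.671
```

>>> step_arm(
  deltas=[
    [0, 0, 0, -50, 0, 0, 58],
    [0, 0, 0, -90, 0, 0, 58],
    [0, 0, 0, -110, 0, 0, 58],
    [0, 0, 0, -120, 0, 0, 58],
    [0, 0, 0, -120, 0, 0, 58],
    [0, 0, 0, -120, 0, 0, 58],
    [0, 0, 0, -120, 0, 0, 58],
    [0, 0, 0, -120, 0, 0, 58],
  ],
)

```text
time: 59.8
position: [0.5573, 0.0015, 0.2801]
tool_rot: [1.9, 2.502, -0.0]
ft_force: [0.0, 0.2, 0.1]
grip_width: 0.669
```

```bash
python3 - <<'E'
from h import *
p,R,s=pose();print(s["time"],p.round(4),s["ft_force"].round(1))
for n in("top","scene"):
    im=optics.get_image(n);cv2.imwrite(f"pics/{n}24.png",im[:,:,::-1])
    if n=="top": crop(im,410,195,510,320,4.5,"tfix24")
    else: crop(im,140,145,230,250,5.5,"sfix24");crop(im,370,90,500,230,4,"sbin24")
E
```

```text
59.8 [0.5573 0.0015 0.2801] [0.  0.2 0.1]
```

View pics/top24.png

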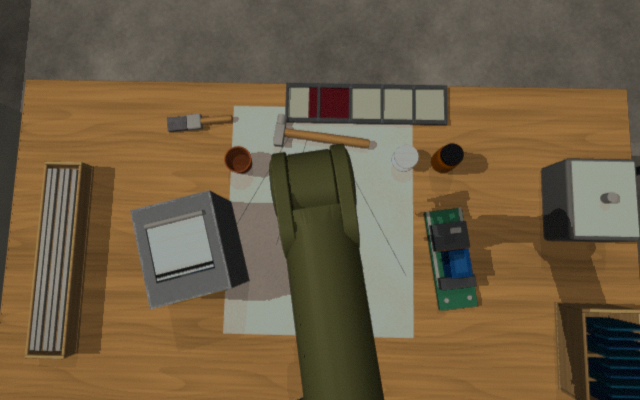

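View pics/scene24.png

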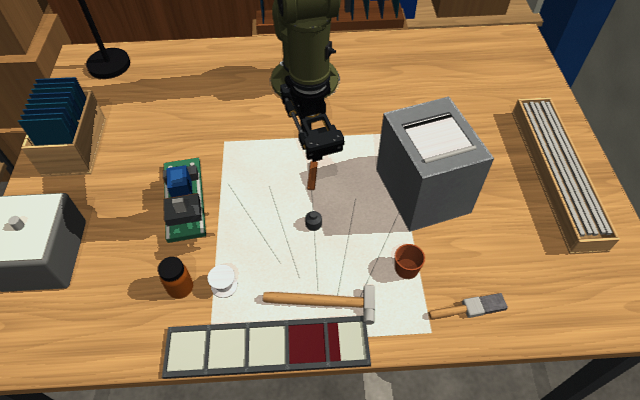

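View pics/tfix24.png

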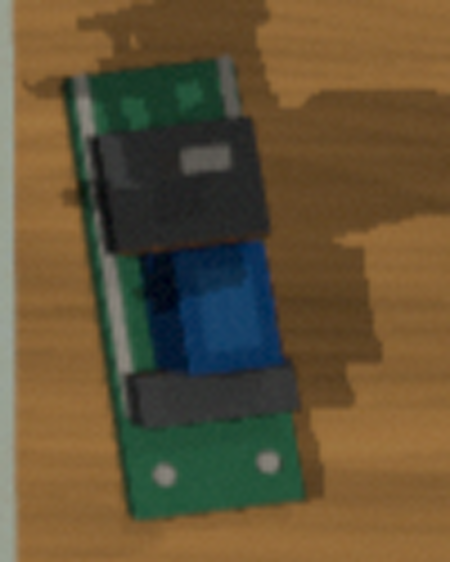

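View pics/sfix24.png

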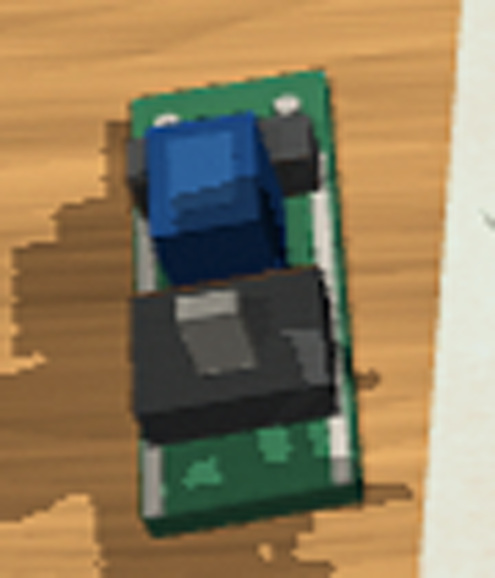

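View pics/sbin24.png

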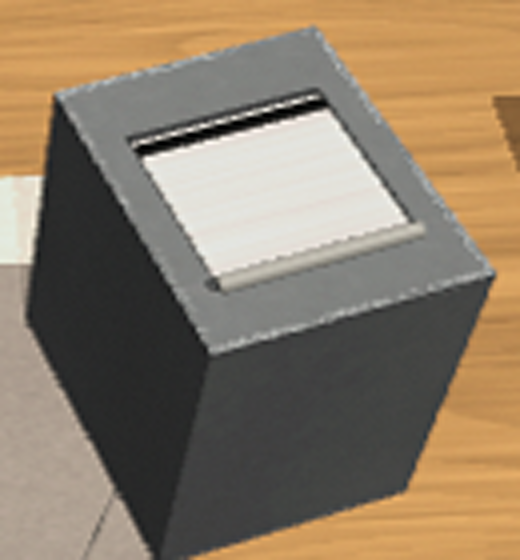

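```bash
python3 - <<'E'
from h import *
ct,cs=cal("top"),cal("scene")
T=lambda p,o,f:((p[0]+.5)/f-.5+o[0],(p[1]+.5)/f-.5+o[1])
a=np.radians(8.4);M=np.array([[np.cos(a),np.sin(a)],[-np.sin(a),np.cos(a)]]);F=np.array([.4697,-.3461])
t=[(172,252),(262,242),(282,365),(190,375)];s=[(277,213),(158,235),(147,128),(255,113)]
for x,y in zip(t,s):
    w,e=tri([ray(ct,T(x,(410,195),4.5)),ray(cs,T(y,(140,145),5.5))]);print(w.round(4),np.round(e,4),(M@(w[:2]-F)).round(4))
# jaw top corners in the top view
for q in [(92,137),(250,117),(270,237),(115,252)]:
    w=onz(ct,T(q,(410,195),4.5),.047);print("jaw",(M@(w[:2]-F)).round(4))
for q in [(130,372),(296,362),(298,408),(138,425)]:
    w=onz(ct,T(q,(410,195),4.5),.047);print("fixed",(M@(w[:2]-F)).round(4))
print(delta([.47,-.345,.26],down(8.4)))
E
```

```text
[ 0.4877 -0.3139  0.0924] [0.0026 0.0026] [0.0226 0.0292]
[ 0.4943 -0.3667  0.0884] [0.0003 0.0003] [ 0.0214 -0.024 ]
[ 0.4279 -0.3786  0.0866] [0.0013 0.0013] [-0.0461 -0.0261]
[ 0.4213 -0.3284  0.0859] [0.001 0.001] [-0.0453  0.0246]
jaw [0.091  0.0485]
jaw [ 0.0911 -0.0433]
jaw [ 0.022  -0.0432]
jaw [0.0245 0.0456]
fixed [-0.0433  0.0478]
fixed [-0.0493 -0.0461]
fixed [-0.0747 -0.0429]
fixed [-0.0729  0.048 ]
[  -0.     0.     7.1 -310.1 -176.8   20.1]
```

```bash
python3 - <<'E'
from h import *
ct,cs=cal("top"),cal("scene")
a=cv2.imread("pics/scene0.png").astype(int);b=cv2.imread("pics/scene24.png").astype(int)
for n,(x0,y0,x1,y1) in dict(weight=(304,210,324,231),hammer=(260,285,380,325),pot=(390,240,428,280),spool=(205,262,240,297),jar=(158,257,193,298),fid=(306,165,319,190),flap=(400,110,480,165)).items():
    print(n,np.abs(a[y0:y1,x0:x1]-b[y0:y1,x0:x1]).mean().round(2))
ctrl.close_job()
E
```

```text
weight 2.57
hammer 3.6
pot 2.83
spool 3.63
jar 2.78
fid 5.22
flap 3.71
the job is handed in; nothing more can be done
```

The job is done and handed in at about 60 s of the 208 s allowed, with no verdict reported.

**Fixture:**
- I slid the jaw open to a gap of about 95 mm and gave the block a quarter turn. I then pushed the jaw up until the force rose sharply to 14 N, with both jaws touching the block.
- The last two-camera check put the block upright across its 68 mm side, from about -45 to +22 mm along the slide. It is centred across the jaws to within about 2 mm.
- The top of the block measured 86–92 mm high, against the stated 90 mm.

**Offcuts:**
- All four bars went through the flap, and the wrist camera showed them inside the bin. The last side picture shows the flap closed and level, as at the start.
- The first bar stuck between the fingers when I opened them. Moving towards the hinge and opening wider freed it, and I released the other three that way.
- One bar was knocked about 5 cm aside during the run. I measured it again before picking it up.

**Tools and pots:** The before-and-after pictures show only noise and shadow differences at the weight, stick, hammer, cup, spool and jar. No check failed. Single measurements disagreed by 2–4 mm, about what the camera calibration allows. One comparison of block position across the jaws, taken right after clamping, was up to 2.6 mm off centre; the final check gave about 1 mm.

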